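Pack the terracotta pots away in the toolbox

ROBOT

A 7-joint arm with a two-finger parallel gripper is mounted at the origin on the work surface. World frame = base frame: x ahead of the robot, y to its left, z up, the work surface at z = 0. Lengths are in mm, angles in rad, forces in N, time in s.
With the tool pointing down it reaches from about 350 to 900 mm from the base axis. Payload 8.1 kg.
Tool frame: the origin (TCP) lies at the very end of the fingers, on their centre line; the grasp point (between the pads) lies 19 mm behind it; z points along the fingers, y is the direction in which the jaws open and shut (so a half turn about z gives the same grasp; the last joint's range is limited). The gripper opens to 92 mm and grips with 3 to 60 N. Pads are 19 mm wide; open, the fingers measure 130 mm over their backs; the gripper's body (75 mm by 190 mm) begins 47 mm behind the grasp point.
Start: joints at [1.097, 0.434, 0.025, 1.573, -0.012, 1.134, -0.075], TCP at [226.453, -582.546, 226.742] pointing down, gripper open.
Joint ranges: [-2.62, 2.62], [-0.44, 2.09], [-1.27, 1.32], [0.08, 2.57], [-1.32, 4.46], [0.12, 2], [-2.74, 2.74]. Speed limits (rad/s): [2.22, 2.22, 3.01, 3.01, 3.14, 3.14, 3.14].

INTERFACE

Orientations are given as a rotation vector (axis times angle).
In Python, from cell import robot, imaging gives the robot as it stands.
- The arm moves only by the tool step_arm, never from a script. Its argument "series" is a list of rows, each an object of numbers: "x", "y", "z": the shift along the tool's x, y, z in cm; "yaw": the turn about the tool's z in degrees. In form: [{"x": .., "y": .., "z": .., "yaw": ..}, ...]. A call has 1 to 10 rows; each row shifts and turns the commanded pose from where the row before left it, along the tool's axes as they then stand; what a row does not reach is not made up. A row lasts 1/8 s, in which the tool goes at most 62.5 mm and 10.7 degrees, less where a joint would pass 70% of its speed; a pose out of reach is approached as far as the arm can. A call with a gripper value outside its range is refused whole. "fingers" is the opening, from 0 (shut) to 1 (fully open), set as the call begins (left out, the last holds). The fingers move at their own pace and stop on an object; "squeeze" is the grip in N (left out, the last holds). Time passes only in rows, so rows that do not move let the fingers close. It gives the time, the measured TCP pose, the force and the opening at its end, in the units of the state.
- robot.get_obs(): the state, without advancing time (a new reading comes with each control period).
- imaging.get_image(name): name is "scene" or "side" or "wrist"; returns (picture, depth): 400x640x3 uint8, red, green, blue; 400x640 float32, mm along the optical axis (not along the pixel's ray), 0 where there is no reading.
- imaging.camera_info(name): a dict with "mtx" (3x3 intrinsics, pixels), "D" ([k1, k2, p1, p2, k3] as OpenCV has them; the pictures are not rectified), "cam_to_world" (4x4, takes a point from camera to world coordinates). Camera axes: x right, y up, looking along -z (the intrinsics and any distortion apply to the point x, -y, -z); pixel columns grow to the right and rows downward; lengths in mm; the calibration is good to about 2 mm. A picture is of the moment at which its call begins: read the wrist's pose just before it. camera_info takes no time and is no camera call; for the wrist camera it gives the pose at the moment of the call.
- robot.hand_in(): hands the job in, once; it reports no verdict.
The state is a dict: "time_s": time; "q": joint angles; "dq": joint speeds; "effort": joint torques, N m; "position": TCP position; "orientation": TCP orientation; "force": force on the tool from outside, world axes, zero at the start; "torque": the same for the moment, N m; "width": finger opening in mm.
Only numpy, scipy, OpenCV 4.12 (cv2) and the standard library are available. Lean on these libraries where they do the work, as an engineer would, in place of code of your own. Each camera call takes 0.05 s, during which the arm holds its last target.

TASK

Flip the grey toolbox's lid wide open and pack the three terracotta pots as an upright nest inside: first stand the large pot on the toolbox floor, then seat the medium pot in it, then the small pot in the medium one, setting each down without dropping it. Then close the lid fully, leaving the jar, the dibber, the white ceramic pot and the bicycle pump where they are.

Things in the scene. Friction and masses are not known exactly. Their poses are not given: they have to be found in the camera images.
- toolbox: Grey plastic open-topped toolbox, fixed to the bench, 180 (x) by 260 (y) by 135 (z) mm outside, walls and floor 5 mm thick (inside 170 by 250 mm, 130 mm deep). Origin: centre of its underside, on the bench. +x points to the hinged rear edge, away from the robot give or take its yaw; y along its long side; z up. The lid hinges about the line parallel to y through (90, 0, 135.5) mm in this frame.
- toolbox_lid (a joint): Angle of the toolbox's flip-top lid: 0 closed flat on the rim, growing as the front edge rises and swings back; 1.57 would be upright, 1.5 is the stop. A plate 180 by 260 mm, 8 mm thick, 150 g; its stiff hinge holds it at any angle (2 to 3 N at the handle moves it). It starts shut or slightly ajar.
- toolbox_lid_handle (a point): Middle of the lid's black bar handle: a round bar 11 mm thick and 100 mm long, parallel to the hinge, its axis 35 mm off the lid's outer face and 14 mm in from the front edge (with the lid shut: at (-76, 0, 178.5) mm in the toolbox frame; from the hinge line 166 mm forward, 43 mm up). The two legs that hold it stand 85 mm apart. The bar can turn in a grip.
- pot_large: Large terracotta pot, about 170 g, standing upright: 66 mm high, tapered body 42 mm across at the foot, collar 68 mm across over the top 21 mm; mouth 52 mm across. Origin: centre of the underside, z up. In the box its origin stands 5 mm above the toolbox origin.
- pot_medium: Medium terracotta pot, about 120 g, upright: 56 mm high, body 32 mm across at the foot and 48 mm under the collar, collar 60 mm across over the top 21 mm; mouth 44 mm across. Origin: centre of the underside, z up. Nested, its collar rests on the large pot's rim and its origin is 31 mm above the large pot's.
- pot_small: Small terracotta pot, about 80 g, upright: 46 mm high, body 24 mm across at the foot and 39 mm under the collar, collar 52 mm across over the top 21 mm. Origin: centre of the underside, z up. Nested, its collar rests on the medium pot's rim and its origin is 31 mm above the medium pot's.
- jar: Bystander: closed amber glass jar with a metal cap, 56 mm across, 75 mm high, standing among the pots. Origin: centre of the underside.
- dibber: Bystander: green plastic dibber lying on the bench between the pots, 210 mm long, 24 mm thick, its 56 mm cross handle at the origin; the shaft runs from there along its -y. Origin on the bench.
- white_pot: Bystander: white ceramic plant pot, 110 mm across, 100 mm high, towards the far side of the bench. Origin: centre of the underside.
- pump: Bystander: small aluminium bicycle pump with black ends lying along its x on the robot's right, about 255 mm long, 32 mm thick. Origin on the bench near its middle.
Things that resemble listed ones, but are neither listed nor needed, are in the scene too. What is shaped like the pot_medium but pink or purple is not meant.

How it is judged (in metres and radians):
On the way, in this order (a step that is already met when the one before it is completed fails the run):
1. the lid is wide open (at least 1 rad) (value of joint toolbox_lid above 1 rad), for 0.2 s.
2. the large pot stands upright on the toolbox floor, released (x of pot_large in the frame of toolbox between -0.065 and 0.065 m and y of pot_large in the frame of toolbox between -0.105 and 0.105 m and z of pot_large in the frame of toolbox between 0 and 0.01 m and angle between pot_large's own z axis and vertical below 0.12 rad and contact force between the fingers and pot_large below 0.1 N), for 0.2 s.
3. the medium pot is seated in the large one in the toolbox, released (x of pot_large in the frame of toolbox between -0.065 and 0.065 m and y of pot_large in the frame of toolbox between -0.105 and 0.105 m and z of pot_large in the frame of toolbox between 0 and 0.01 m and angle between each of pot_large, pot_medium's own z axis and vertical below 0.12 rad and horizontal distance between pot_medium and pot_large below 0.008 m and z of pot_medium in the frame of pot_large between 0.026 and 0.036 m and contact force between the fingers and pot_medium below 0.1 N), for 0.2 s.
4. the small pot is seated in the medium one in the toolbox, released (x of pot_large in the frame of toolbox between -0.065 and 0.065 m and y of pot_large in the frame of toolbox between -0.105 and 0.105 m and z of pot_large in the frame of toolbox between 0 and 0.01 m and angle between each of pot_large, pot_medium, pot_small's own z axis and vertical below 0.12 rad and horizontal distance between pot_medium and pot_large below 0.008 m and z of pot_medium in the frame of pot_large between 0.026 and 0.036 m and horizontal distance between pot_small and pot_medium below 0.008 m and z of pot_small in the frame of pot_medium between 0.026 and 0.036 m and contact force between the fingers and pot_small below 0.1 N), for 0.2 s.
At the end, for the whole second after the job is handed in: The large pot stands upright (within 0.12 rad) on the floor inside the toolbox, the medium pot is seated in it and the small pot in the medium one (axes within 8 mm, upright within 0.12 rad, each 26 to 36 mm above the pot below), all released and at rest, and the lid is shut (below 0.06 rad) (all of step 4 and value of joint toolbox_lid below 0.06 rad and contact force between the fingers and pot_large below 0.1 N and contact force between the fingers and pot_medium below 0.1 N and linear speed of each of pot_large, pot_medium, pot_small below 0.02 m/s); the robot touches nothing.
It fails at once if the jar, dibber, white pot or pump is pushed more than 30 mm from its place (distance of any of jar, dibber, white_pot, pump from where it was at the start of the episode above 0.03 m).
It fails at once if a terracotta pot is dropped (falls untouched, faster than 0.8 m/s) ((linear speed of pot_large above 0.8 m/s and contact force between the fingers and pot_large below 0.1 N) or (linear speed of pot_medium above 0.8 m/s and contact force between the fingers and pot_medium below 0.1 N) or (linear speed of pot_small above 0.8 m/s and contact force between the fingers and pot_small below 0.1 N)).
It also fails if it takes over 138 s, if anything falls off the work surface, if the arm or the gripper's body presses on something with over 40 N, if the wrist force passes 120 N, or if a joint passes its speed limit or range.

## Working session

There is one attempt and no reset: what is moved stays moved. The work goes in short steps, Python scripts to look and compute and a tool call to move; the robot and the scene stay as the last step left them, time stands still between calls to the robot, and variables do not carry over. Pictures are saved under pics/ and viewed, and the job is handed in when it is done.

Besides the shell and the picture viewer there is one more tool, called after "Call:" in YAML: its name, and indented under it one key for each argument. step_arm: Moves the arm, as the interface text tells. Its arguments: {"type":"object","properties":{"series":{"type":"array"},"fingers":{"type":"number"},"squeeze":{"type":"number"}},"required":["series"]}

```bash
ls -la; mkdir -p pics; cat > h.py <<'E'
import numpy as np, cv2
from scipy.spatial.transform import Rotation as R
from cell import robot, imaging
def snap(name, fn):
    info=imaging.camera_info(name); im,d=imaging.get_image(name)
    cv2.imwrite(f'pics/{fn}.png', im[:,:,::-1]); np.savez(f'pics/{fn}.npz', im=im,d=d,K=info['mtx'],D=info['D'],T=info['cam_to_world'])
    return im,d,info
def cloud(fn):
    z=np.load(f'pics/{fn}.npz'); d=z['d']; h,w=d.shape
    u,v=np.meshgrid(np.arange(w),np.arange(h))
    p=cv2.undistortPoints(np.stack([u,v],-1).reshape(-1,1,2).astype(np.float64),z['K'],np.array(z['D'],float)).reshape(h,w,2)
    P=np.stack([p[...,0]*d,-p[...,1]*d,-d,np.ones_like(d)],-1)
    W=(P@np.array(z['T']).T)[...,:3]; W[d==0]=np.nan
    return W,z['im']
def st():
    o=robot.get_obs(); print(o['time_s'],np.round(o['position'],1),np.round(R.from_rotvec(o['orientation']).as_matrix(),3).tolist(),'F',np.round(o['force'],1),'w',o['width']); return o
E
python3 - <<'E'
from h import *
print(robot.get_obs())
for n in ['scene','side','wrist']:
    snap(n,n+'0'); i=imaging.camera_info(n); print(n,i)
E
```

```text
total 12
drwxr-xr-x  3 agent agent 4096 Dec  6 05:25 .
drwxr-xr-x 23 root  root  4096 Dec  6 05:25 ..
drwxr-xr-x  2 agent agent 4096 Dec  6 05:25 pics
{'time_s': 0.0, 'q': array([ 1.09740821,  0.43520709,  0.02499482,  1.57407298, -0.01159425,
        1.13397128, -0.07508735]), 'dq': array([ 0.00043092,  0.00074354, -0.00120222,  0.00029807, -0.00098175,
        0.00037043,  0.00011122]), 'effort': array([-1.14885705e-03, -6.67854023e+01,  9.84399877e-01, -3.14460611e+01,
       -6.06582407e-02,  4.31160873e-02,  1.23267605e-04]), 'position': array([ 226.22654442, -582.09679924,  225.96441054]), 'orientation': array([-3.08635143e+00, -5.78719534e-01,  6.70687214e-04]), 'force': array([ 0.11008191, -0.59143955, -0.28958696]), 'torque': array([0.0276924 , 0.00557471, 0.01312245]), 'width': 91.50848829687612}
scene {'mtx': array([[391.97314727,   0.        , 316.94103718],
       [  0.        , 391.97314727, 202.52513633],
       [  0.        ,   0.        ,   1.        ]]), 'D': array([-0.05574272,  0.        ,  0.        ,  0.        ,  0.        ]), 'cam_to_world': array([[ 8.8112712
[... 834 characters left out ...]
9e+02],
       [ 0.00000000e+00,  0.00000000e+00,  0.00000000e+00,
         1.00000000e+00]])}
wrist {'mtx': array([[313.59330212,   0.        , 321.03014845],
       [  0.        , 313.59330212, 199.40136193],
       [  0.        ,   0.        ,   1.        ]]), 'D': array([-0.01572554,  0.        ,  0.        ,  0.        ,  0.        ]), 'cam_to_world': array([[ 3.60970988e-01,  9.02751725e-01,  2.33964248e-01,
         2.88487166e+02],
       [-9.32576017e-01,  3.49798777e-01,  8.91223210e-02,
        -5.58083153e+02],
       [-1.38507898e-03, -2.50360019e-01,  9.68151818e-01,
         3.83626275e+02],
       [ 0.00000000e+00,  0.00000000e+00,  0.00000000e+00,
         1.00000000e+00]])}
```

View pics/scene0.png

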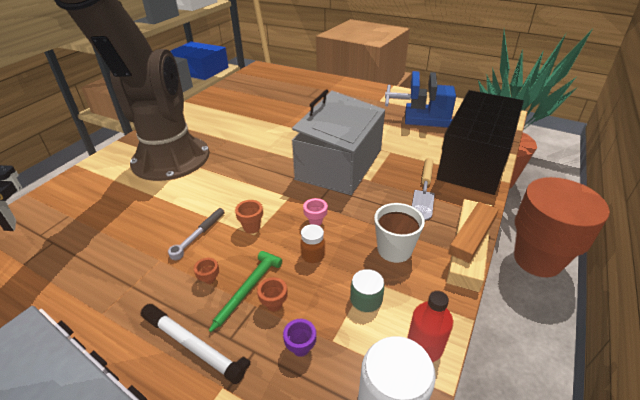

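View pics/side0.png

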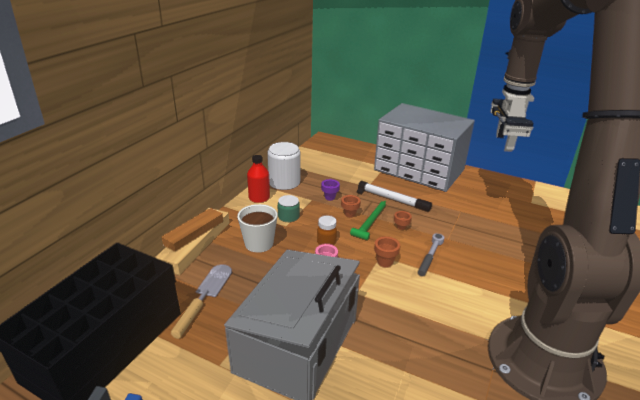

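View pics/wrist0.png

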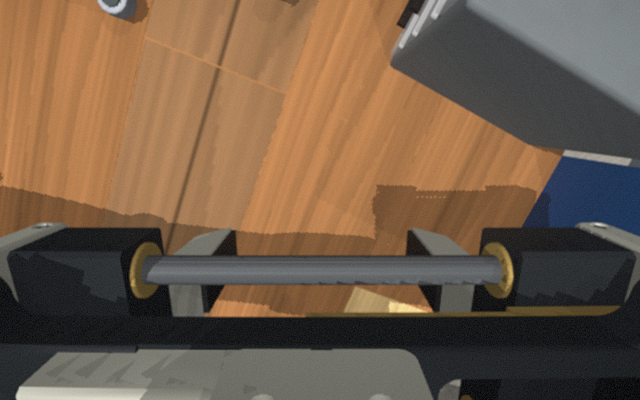

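The scene view shows three terracotta pots at (249,215), (206,270) and (272,294). The pink pot at (315,210) and the purple one at (300,337) are decoys, and a large brick-coloured planter at (560,225) stands off the bench. The toolbox is at (340,145), with its handle at (318,103). Next I measure.

```bash
cat > meas.py <<'E'
from h import *
def potfit(fn, box, ztop=(35,80)):
    W,im=cloud(fn); x0,y0,x1,y1=box
    S=W[y0:y1,x0:x1].reshape(-1,3); c=im[y0:y1,x0:x1].reshape(-1,3).astype(int)
    hsv=cv2.cvtColor(im[y0:y1,x0:x1],cv2.COLOR_RGB2HSV).reshape(-1,3)
    ok=np.isfinite(S[:,0])&(S[:,2]>8)
    S=S[ok]; 
    print(fn,box,'n',len(S),'zmax',np.percentile(S[:,2],[50,95,99]).round(1))
    zt=np.percentile(S[:,2],97)
    rim=S[S[:,2]>zt-4]
    mn,mx=rim.min(0),rim.max(0)
    # collar outer: circle fit to convex hull of points in collar z-range
    col=S[S[:,2]>zt-18][:,:2].astype(np.float32)
    (cx,cy),r=cv2.minEnclosingCircle(rim[:,:2].astype(np.float32))
    print('  rim enclosing',round(cx,1),round(cy,1),'d',round(2*r,1),'zt',round(zt,1))
if __name__=='__main__':
    for b in [(230,192,268,242),(190,252,224,290),(254,272,292,316),(300,192,332,226),(280,315,320,360)]: potfit('scene0',b)
    for b in [(370,232,404,272),(388,206,416,232),(336,190,364,220),(312,240,342,262)]: potfit('side0',b)
E
python3 meas.py
python3 - <<'E'
from h import *
W,im=cloud('scene0')
a=cv2.resize(im[170:370,130:350],None,fx=3.6,fy=3,interpolation=cv2.INTER_CUBIC)
cv2.imwrite('pics/crop0.png',a[:,:,::-1])
for n,u,v in [('toolbox corners',296,130),('',336,95),('',383,108),('',350,148),('handle',318,95),('jar',312,233),('dib',278,260),('dibtip',213,326),('pumpA',150,313),('pumpB',236,368),('white',398,225)]:
    print(n,(u,v),W[v-1:v+2,u-1:u+2].reshape(-1,3).mean(0).round(1))
E
```

```text
scene0 (230, 192, 268, 242) n 698 zmax [51.9 66.4 67.3]
  rim enclosing 429.5 -148.0 d 70.0 zt 66.7
scene0 (190, 252, 224, 290) n 486 zmax [37.7 45.9 46.7]
  rim enclosing 443.5 -331.4 d 52.6 zt 46.2
scene0 (254, 272, 292, 316) n 869 zmax [44.  56.3 57.2]
  rim enclosing 608.8 -320.3 d 60.8 zt 56.5
scene0 (300, 192, 332, 226) n 501 zmax [46.4 56.8 74.7]
  rim enclosing 577.4 -85.1 d 122.7 zt 58.3
scene0 (280, 315, 320, 360) n 918 zmax [47.9 57.  57.9]
  rim enclosing 706.8 -379.8 d 61.5 zt 57.2
side0 (370, 232, 404, 272) n 600 zmax [53.  67.5 68.5]
  rim enclosing 429.9 -148.7 d 69.2 zt 68.0
side0 (388, 206, 416, 232) n 251 zmax [38.6 47.9 49.1]
  rim enclosing 444.0 -329.2 d 53.5 zt 48.5
side0 (336, 190, 364, 220) n 352 zmax [45.1 57.8 59.7]
  rim enclosing 609.0 -316.8 d 65.7 zt 58.9
side0 (312, 240, 342, 262) n 488 zmax [ 56.  164.8 167.2]
  rim enclosing 486.0 89.3 d 48.9 zt 165.2
toolbox corners (296, 130) [418.7 105.1 148.6]
 (336, 95) [437.7 315.7 168.6]
 (383, 108) [540.2 468.2  80.5]
 (350, 148) [587.3  91.3 145. ]
handle (318, 95) [357.7 347.  140.6]
jar (312, 233) [ 613.5 -162.9   74.5]
dib (278, 260) [ 560.3 -227.3   22.8]
dibtip (213, 326) [ 535.  -425.3   14.2]
pumpA (150, 313) [ 414.5 -468.7   30.8]
pumpB (236, 368) [ 634.8 -479.4   30.7]
white (398, 225) [775.1 -58.5  79.8]
```

View pics/crop0.png

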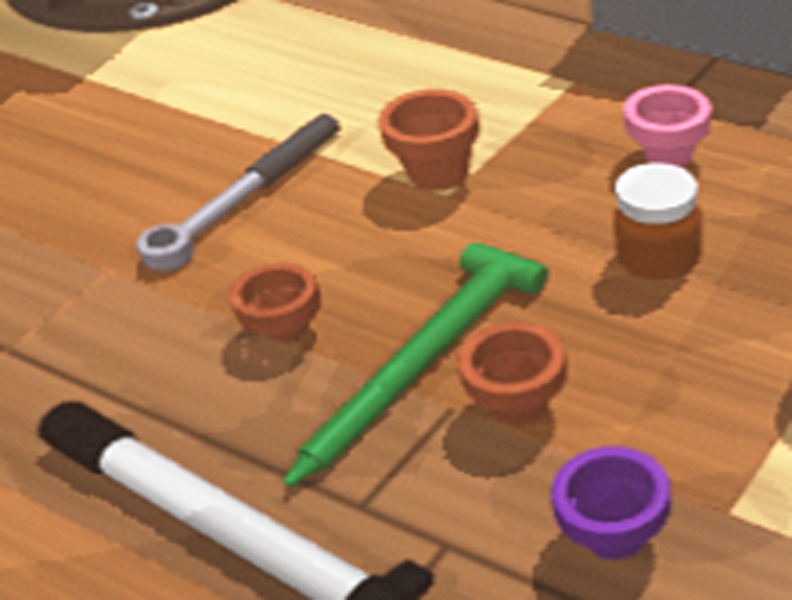

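The crop confirms that the large (d 70, h 67), small (53, 46) and medium (61, 56) terracotta pots match the described sizes. Next is the toolbox pose and the lid angle.

```bash
python3 - <<'E'
from h import *
for fn,box in [('scene0',(285,85,390,195)),('side0',(225,245,365,395))]:
    W,im=cloud(fn); x0,y0,x1,y1=box
    S=W[y0:y1,x0:x1].reshape(-1,3); S=S[np.isfinite(S[:,0])]
    S=S[(S[:,0]>330)&(S[:,0]<680)&(S[:,1]>-40)&(S[:,1]<400)]
    lid=S[(S[:,2]>130)&(S[:,2]<172)]
    # plane ransac
    rng=np.random.default_rng(0);best=None
    for k in range(500):
        p=lid[rng.choice(len(lid),3,replace=False)]; n=np.cross(p[1]-p[0],p[2]-p[0]); 
        if np.linalg.norm(n)<1: continue
        n/=np.linalg.norm(n); 
        if abs(n[2])<.8: continue
        m=abs((lid-p[0])@n)<1.5
        if best is None or m.sum()>best.sum(): best=m
    L=lid[best]; c=L.mean(0); n=np.linalg.svd(L-c,full_matrices=False)[2][2]; n*=np.sign(n[2])
    print(fn,len(S),len(L),'plane c',c.round(1),'n',n.round(4),'tilt',np.arccos(n[2]).round(3),'downhill az',np.degrees(np.arctan2(n[1],n[0])).round(1))
    r=cv2.minAreaRect(L[:,:2].astype(np.float32)); print('rect',r, cv2.boxPoints(r).round(1).tolist())
    h=S[(S[:,2]>175)&(S[:,2]<230)]
    if len(h): 
        print('high pts',len(h),h.mean(0).round(1),h.min(0).round(1),h.max(0).round(1))
    off=(S-c)@n
    b=S[(off>20)&(off<50)]
    print('handle pts by offset',len(b), b.mean(0).round(1), off[(off>15)&(off<50)].max())
    r=cv2.minAreaRect(b[:,:2].astype(np.float32)); print(r,np.sort(b[:,2])[[0,-1]])
    # side walls
    for lo,hi in [(20,120)]:
        w=S[(S[:,2]>lo)&(S[:,2]<hi)]
        np.save('pics/w_%s.npy'%fn,w)
        for _ in range(2):
            best=None
            for k in range(500):
                p=w[rng.choice(len(w),3,replace=False)]; nn=np.cross(p[1]-p[0],p[2]-p[0])
                if np.linalg.norm(nn)<1: continue
                nn/=np.linalg.norm(nn)
                if abs(nn[2])>.1: continue
                m=abs((w-p[0])@nn)<1.5
                if best is None or m.sum()>best.sum(): best=m;bn=nn
            q=w[best];cc=q.mean(0);nn=np.linalg.svd(q-cc,full_matrices=False)[2][2]
            print('wall',best.sum(),cc.round(1),nn.round(3),'az',np.degrees(np.arctan2(nn[1],nn[0])).round(2),'d',nn@cc)
            w=w[~best]
E
```

```text
scene0 9017 1770 plane c [506.4 194.1 159.4] n [0.152  0.0043 0.9884] tilt 0.153 downhill az 1.6
rect ((504.51763916015625, 208.1324005126953), (177.09039306640625, 259.8384094238281), 2.6978187561035156) [[410.0, 333.70001220703125], [422.20001220703125, 74.19999694824219], [599.0999755859375, 82.5], [586.7999877929688, 342.1000061035156]]
high pts 129 [436.8 198.8 201.1] [426.1 151.3 175.4] [442.9 258.3 212.3]
handle pts by offset 101 [437.9 198.  206.2] 42.076907660015785
((435.9577331542969, 204.7840576171875), (11.826615333557129, 106.893798828125), 2.1441071033477783) [191.00829477 212.34841746]
wall 1240 [512.   80.5  71.5] [ 0.045 -0.999 -0.003] az -87.41 d -57.52842696217024
wall 817 [592.5 203.3  70.9] [ 0.999  0.044 -0.   ] az 2.52 d 600.7995182240734
side0 17369 4020 plane c [502.9 229.  161. ] n [0.145  0.0092 0.9894] tilt 0.146 downhill az 3.6
rect ((506.99249267578125, 210.83248901367188), (176.88075256347656, 259.4363708496094), 2.5873990058898926) [[412.79998779296875, 336.3999938964844], [424.5, 77.30000305175781], [601.2000122070312, 85.19999694824219], [589.5, 344.3999938964844]]
high pts 344 [434.8 217.7 202.2] [414.3 151.9 175. ] [444.5 330.1 214.3]
handle pts by offset 266 [436.5 213.  208.3] 42.86900946399963
((438.0107727050781, 207.11338806152344), (11.90961742401123, 110.76069641113281), 2.606224536895752) [191.82852017 214.31521873]
wall 2322 [496.1 338.9  72.1] [-0.045  0.999 -0.005] az 92.59 d 315.7601307364276
wall 1060 [414.7 219.   68.6] [-0.999 -0.044 -0.001] az -177.5 d -423.92445662878504
```

```bash
cat >> h.py <<'E'
def go(x,y,z,phi=None):
    """rows needed in tool frame (cm) to world target; phi= world azimuth deg wanted of tool y axis (mod 180)"""
    o=robot.get_obs(); M=R.from_rotvec(o['orientation']).as_matrix(); p=np.array(o['position'])
    d=M.T@(np.array([x,y,z])-p)/10
    print('t',round(o['time_s'],2),'pos',p.round(1),'tool shift cm',d.round(2),'toolY az',np.degrees(np.arctan2(M[1,1],M[0,1])).round(2),'toolX az',np.degrees(np.arctan2(M[1,0],M[0,0])).round(2),'tz',M[:,2].round(3),'q',np.round(o['q'],2),'F',np.round(o['force'],1),'w',round(o['width'],1))
E
python3 - <<'E'
from h import *
go(436,205,300)
E
```

```text
t 0.15 pos [ 226.3 -582.2  226.1] tool shift cm [ 48.07 -65.78  -7.32] toolY az -68.76 toolX az 21.24 tz [-0.001  0.001 -1.   ] q [ 1.1   0.44  0.02  1.57 -0.01  1.13 -0.08] F [0.4 0.1 0.2] w 91.7
```

Call:
step_arm:
  series:
    - {"x":3.75,"y":-3.66,"z":-0.92}
    - {"x":3.75,"y":-3.66,"z":-0.92}
    - {"x":3.75,"y":-3.66,"z":-0.92}
    - {"x":3.75,"y":-3.66,"z":-0.92}
    - {"x":3.75,"y":-3.66,"z":-0.92}
    - {"x":3.75,"y":-3.66,"z":-0.92}
    - {"x":3.75,"y":-3.66,"z":-0.92}
    - {"x":3.75,"y":-3.66,"z":-0.92}
  fingers: 1

```text
invalid input at $.series[0]: expected keys x, y, z, yaw
```

Call:
step_arm:
  series:
    - {"yaw":-10.2}
    - {"yaw":-10.2}
    - {"yaw":-10.2}
    - {"yaw":-10.2}
    - {"yaw":-10.2}
    - {"yaw":-10.2}
    - {"yaw":-10.1}

```text
invalid input at $.series[0]: expected keys x, y, z, yaw
```

```bash
python3 - <<'E'
from h import *
go(436,206,290)
E
```

```text
t 0.15 pos [ 226.3 -582.2  226.1] tool shift cm [ 48.1  -65.87  -6.32] toolY az -68.76 toolX az 21.24 tz [-0.001  0.001 -1.   ] q [ 1.1   0.44  0.02  1.57 -0.01  1.13 -0.08] F [0.4 0.1 0.2] w 91.7
```

Call:
step_arm:
  series:
    - {"x":3.75,"y":-3.66,"z":-0.92,"yaw":0}
    - {"x":3.75,"y":-3.66,"z":-0.92,"yaw":0}
    - {"x":3.75,"y":-3.66,"z":-0.92,"yaw":0}
    - {"x":3.75,"y":-3.66,"z":-0.92,"yaw":0}
    - {"x":3.75,"y":-3.66,"z":-0.92,"yaw":0}
    - {"x":3.75,"y":-3.66,"z":-0.92,"yaw":0}
    - {"x":3.75,"y":-3.66,"z":-0.92,"yaw":0}
    - {"x":3.75,"y":-3.66,"z":-0.92,"yaw":0}
  fingers: 1

```text
time_s: 1.15
position: [400.3, -199.3, 300.6]
orientation: [3.088, 0.579, 0.0]
force: [1.9, -0.6, -0.2]
width: 91.7
```

Call:
step_arm:
  series:
    - {"x":0,"y":0,"z":0,"yaw":-10.2}
    - {"x":0,"y":0,"z":0,"yaw":-10.2}
    - {"x":0,"y":0,"z":0,"yaw":-10.2}
    - {"x":0,"y":0,"z":0,"yaw":-10.2}
    - {"x":0,"y":0,"z":0,"yaw":-10.2}
    - {"x":0,"y":0,"z":0,"yaw":-10.2}
    - {"x":0,"y":0,"z":0,"yaw":-10.1}

```text
time_s: 2.02
position: [399.7, -200.9, 300.1]
orientation: [-2.165, -2.276, 0.0]
force: [-0.0, -0.2, 0.4]
width: 91.8
```

```bash
python3 - <<'E'
from h import *
go(436,206,290)
E
```

```text
t 2.02 pos [ 399.7 -200.9  300.1] tool shift cm [40.46  5.66  1.02] toolY az 2.87 toolX az 92.87 tz [-0.  0. -1.] q [ 0.63  0.11 -0.31  1.84  0.03  1.2   0.36] F [-0.  -0.2  0.4] w 91.8
```

Call:
step_arm:
  series:
    - {"x":5.06,"y":0.71,"z":0.12,"yaw":0}
    - {"x":5.06,"y":0.71,"z":0.12,"yaw":0}
    - {"x":5.06,"y":0.71,"z":0.12,"yaw":0}
    - {"x":5.06,"y":0.71,"z":0.12,"yaw":0}
    - {"x":5.06,"y":0.71,"z":0.12,"yaw":0}
    - {"x":5.06,"y":0.71,"z":0.12,"yaw":0}
    - {"x":5.06,"y":0.71,"z":0.12,"yaw":0}
    - {"x":5.06,"y":0.71,"z":0.12,"yaw":0}
    - {"x":0,"y":0,"z":0,"yaw":0}
    - {"x":0,"y":0,"z":0,"yaw":0}

```text
time_s: 3.28
position: [438.7, 205.3, 290.3]
orientation: [-2.171, -2.27, 0.002]
force: [0.6, -0.2, 0.0]
width: 91.8
```

```bash
python3 - <<'E'
from h import *
go(436,206,190)
for n in ['wrist','scene','side']: snap(n,n+'1')
E
```

```text
t 3.27 pos [438.7 205.3 290.3] tool shift cm [ 0.09 -0.25 10.03] toolY az 2.55 toolX az 92.55 tz [-0.001 -0.001 -1.   ] q [ 0.02  0.23 -0.68  1.76  0.15  1.21 -0.66] F [ 0.6 -0.2  0. ] w 91.8
```

View pics/wrist1.png

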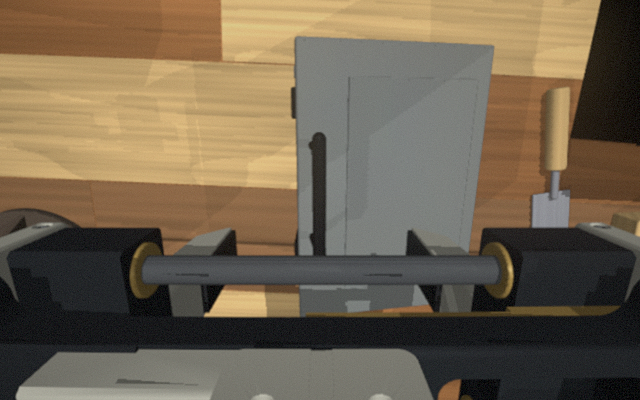

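View pics/side1.png

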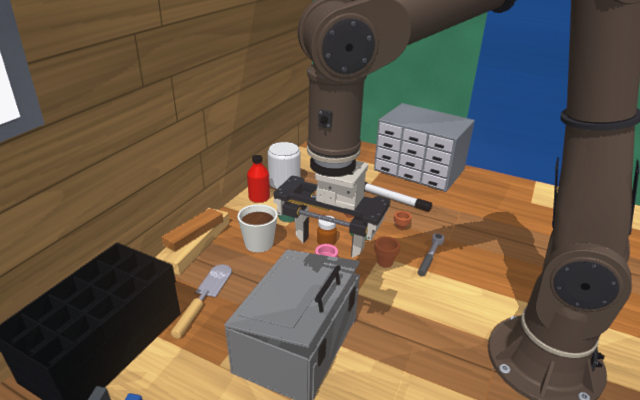

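```bash
python3 - <<'E'
from h import *
for fn,b in [('wrist1',(300,130,335,245)),('scene1',(290,80,340,130)),('side1',(305,255,350,320))]:
    W,im=cloud(fn); s=W[b[1]:b[3],b[0]:b[2]].reshape(-1,3); c=im[b[1]:b[3],b[0]:b[2]].reshape(-1,3).max(1)
    m=np.isfinite(s[:,0])&(s[:,2]>185)&(s[:,2]<230)&(c<75); h=s[m]
    h2=h[h[:,2]>np.percentile(h[:,2],90)-6]
    print(fn,len(h),h2.mean(0).round(1),'ztop',np.percentile(h[:,2],[50,90,98]).round(1),'y',np.percentile(h[:,1],[1,99]).round(1),'x',np.percentile(h2[:,0],[2,98]).round(1))
E
```

```text
wrist1 1453 [435.8 219.1 209.3] ztop [209.4 210.7 211.3] y [173.2 261. ] x [430.2 441.5]
scene1 87 [439.1 202.3 208. ] ztop [206.9 210.1 211.2] y [154.  254.4] x [434.  442.8]
side1 262 [437.  212.5 210. ] ztop [209.6 211.7 212.6] y [156.4 260.9] x [431.5 443.7]
```

Call:
step_arm:
  series:
    - {"x":0.1,"y":-0.23,"z":2.5,"yaw":0}
    - {"x":0,"y":0,"z":2.5,"yaw":0}
    - {"x":0,"y":0,"z":2.5,"yaw":0}
    - {"x":0,"y":0,"z":2.5,"yaw":0}
    - {"x":0,"y":0,"z":0,"yaw":0}
    - {"x":0,"y":0,"z":0,"yaw":0}

```text
time_s: 4.18
position: [437.0, 206.7, 191.7]
orientation: [2.172, 2.269, 0.001]
force: [-0.2, 0.4, 0.7]
width: 92.3
```

Call:
step_arm:
  series:
    - {"x":0,"y":0,"z":0,"yaw":0}
    - {"x":0,"y":0,"z":0,"yaw":0}
    - {"x":0,"y":0,"z":0,"yaw":0}
    - {"x":0,"y":0,"z":0,"yaw":0}
    - {"x":0,"y":0,"z":0,"yaw":0}
    - {"x":0,"y":0,"z":0,"yaw":0}
    - {"x":0,"y":0,"z":0,"yaw":0}
    - {"x":0,"y":0,"z":0,"yaw":0}
  fingers: 0
  squeeze: 20

```text
time_s: 5.18
position: [436.4, 206.8, 190.7]
orientation: [-2.172, -2.27, 0.0]
force: [0.1, 0.4, -0.5]
width: 15.9
```

```bash
python3 - <<'E'
from h import *
go(436,206,190)
# path: handle arc
th0=0.15
H=lambda t: np.array([-166*np.cos(t)+43*np.sin(t),43*np.cos(t)+166*np.sin(t)])
ts=np.linspace(th0,1.47,14)
P=np.array([H(t) for t in ts]); 
for t,d in zip(ts[1:],np.diff(P,axis=0)): print(round(t,2),(d/10).round(2), 'tool y (along box +x), z down:',(d*[1,-1]/10).round(2))
E
```

```text
t 5.17 pos [436.4 206.8 190.7] tool shift cm [-0.08 -0.05  0.07] toolY az 2.54 toolX az 92.54 tz [-0. -0. -1.] q [-0.02  0.32 -0.66  1.92  0.23  0.98 -0.75] F [ 0.1  0.4 -0.5] w 15.9
0.25 [0.76 1.56] tool y (along box +x), z down: [ 0.76 -1.56]
0.35 [0.92 1.48] tool y (along box +x), z down: [ 0.92 -1.48]
0.45 [1.06 1.38] tool y (along box +x), z down: [ 1.06 -1.38]
0.56 [1.2  1.26] tool y (along box +x), z down: [ 1.2  -1.26]
0.66 [1.32 1.14] tool y (along box +x), z down: [ 1.32 -1.14]
0.76 [1.43 1.  ] tool y (along box +x), z down: [ 1.43 -1.  ]
0.86 [1.52 0.85] tool y (along box +x), z down: [ 1.52 -0.85]
0.96 [1.6  0.69] tool y (along box +x), z down: [ 1.6  -0.69]
1.06 [1.66 0.52] tool y (along box +x), z down: [ 1.66 -0.52]
1.17 [1.7  0.35] tool y (along box +x), z down: [ 1.7  -0.35]
1.27 [1.73 0.18] tool y (along box +x), z down: [ 1.73 -0.18]
1.37 [ 1.74 -0.  ] tool y (along box +x), z down: [1.74 0.  ]
1.47 [ 1.73 -0.18] tool y (along box +x), z down: [1.73 0.18]
```

Call:
step_arm:
  series:
    - {"x":0,"y":0,"z":0,"yaw":0}
    - {"x":0,"y":0,"z":0,"yaw":0}
    - {"x":0,"y":0,"z":0,"yaw":0}

```text
time_s: 5.55
position: [436.7, 206.9, 190.7]
orientation: [2.172, 2.27, 0.0]
force: [1.6, 1.7, -2.1]
width: 10.4
```

Call:
step_arm:
  series:
    - {"x":0,"y":0.76,"z":-1.56,"yaw":0}
    - {"x":0,"y":0.92,"z":-1.48,"yaw":0}
    - {"x":0,"y":1.06,"z":-1.38,"yaw":0}

```text
time_s: 5.92
position: [463.8, 208.0, 234.9]
orientation: [-2.171, -2.27, 0.001]
force: [4.6, 1.3, -8.0]
width: 10.0
```

```bash
python3 - <<'E'
from h import *
o=st(); print(o['torque'])
E
```

```text
5.925 [463.8 208.  234.9] [[-0.044, 0.999, -0.001], [0.999, 0.044, -0.0], [-0.0, -0.001, -1.0]] F [ 4.6  1.3 -8. ] w 10.030880665371054
[ 0.35959496 -0.92579973  0.00279413]
```

Call:
step_arm:
  series:
    - {"x":0,"y":1.2,"z":-1.26,"yaw":0}
    - {"x":0,"y":1.32,"z":-1.14,"yaw":0}
    - {"x":0,"y":1.43,"z":-1.0,"yaw":0}
    - {"x":0,"y":1.52,"z":-0.85,"yaw":0}

```text
time_s: 6.42
position: [517.3, 210.4, 277.7]
orientation: [-2.17, -2.27, 0.004]
force: [-4.9, -0.5, 3.4]
width: 10.0
```

Call:
step_arm:
  series:
    - {"x":0,"y":1.6,"z":-0.69,"yaw":0}
    - {"x":0,"y":1.66,"z":-0.52,"yaw":0}
    - {"x":0,"y":1.7,"z":-0.35,"yaw":0}
    - {"x":0,"y":0,"z":0,"yaw":0}

```text
time_s: 6.92
position: [569.0, 212.6, 293.4]
orientation: [2.173, 2.269, 0.001]
force: [-1.2, -2.3, 4.1]
width: 10.3
```

```bash
python3 - <<'E'
from h import *
o=st(); print(o['torque']); snap('side','side2'); snap('scene','scene2')
E
```

```text
6.925 [569.  212.6 293.4] [[-0.043, 0.999, 0.0], [0.999, 0.043, 0.0], [0.0, 0.0, -1.0]] F [-1.2 -2.3  4.1] w 10.25193138183585
[-0.38487017  0.00322132 -0.03733524]
```

View pics/side2.png

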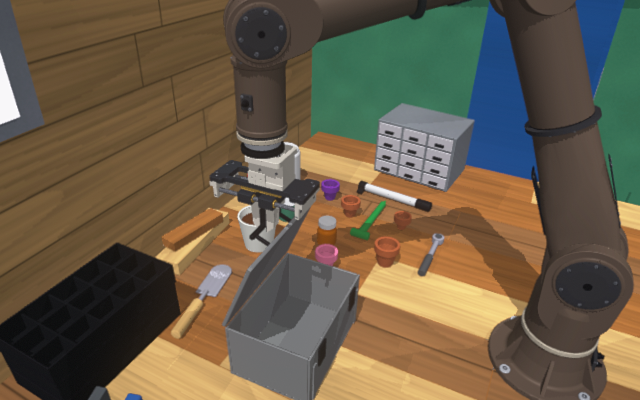

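Call:
step_arm:
  series:
    - {"x":0,"y":1.73,"z":-0.18,"yaw":0}
    - {"x":0,"y":1.74,"z":0,"yaw":0}
    - {"x":0,"y":1.5,"z":0.15,"yaw":0}
    - {"x":0,"y":0,"z":0,"yaw":0}

```text
time_s: 7.52
position: [618.6, 214.7, 292.8]
orientation: [2.172, 2.269, 0.0]
force: [0.3, -2.6, 0.5]
width: 10.1
```

Call:
step_arm:
  series:
    - {"x":0,"y":0,"z":0,"yaw":0}
    - {"x":0,"y":0,"z":0,"yaw":0}
    - {"x":0,"y":0,"z":0,"yaw":0}
  fingers: 0.28

```text
time_s: 7.9
position: [617.3, 215.1, 293.4]
orientation: [-2.171, -2.271, -0.0]
force: [0.2, 0.5, -0.2]
width: 25.4
```

```bash
python3 - <<'E'
from h import *
go(615,215,400); 
E
```

```text
t 7.9 pos [617.3 215.1 293.4] tool shift cm [ -0.    -0.23 -10.66] toolY az 2.57 toolX az 92.57 tz [-0.  0. -1.] q [-0.05  0.51 -0.6   1.36  0.29  1.36 -0.6 ] F [ 0.2  0.5 -0.2] w 25.4
```

Call:
step_arm:
  series:
    - {"x":0,"y":0,"z":-2.5,"yaw":0}
    - {"x":0,"y":0,"z":-4,"yaw":0}
    - {"x":0,"y":0,"z":-4,"yaw":0}

```text
time_s: 8.28
position: [617.3, 214.9, 399.5]
orientation: [-2.171, -2.27, 0.0]
force: [0.3, 0.1, -0.4]
width: 25.8
```

Call:
step_arm:
  series:
    - {"x":0,"y":0,"z":0,"yaw":-10}
    - {"x":0,"y":0,"z":0,"yaw":-10}
    - {"x":0,"y":0,"z":0,"yaw":-10}
    - {"x":0,"y":0,"z":0,"yaw":-10}
    - {"x":0,"y":0,"z":0,"yaw":-10}
    - {"x":0,"y":0,"z":0,"yaw":-10}
    - {"x":0,"y":0,"z":0,"yaw":-10}
    - {"x":0,"y":0,"z":0,"yaw":-10}
    - {"x":0,"y":0,"z":0,"yaw":-10}
    - {"x":0,"y":0,"z":0,"yaw":0}
  fingers: 1

```text
time_s: 9.52
position: [617.6, 214.9, 398.2]
orientation: [0.068, -3.141, -0.0]
force: [-0.7, -0.2, -0.6]
width: 91.9
```

```bash
python3 - <<'E'
from h import *
snap('scene','scene3'); snap('side','side3')
go(430,-148,300); 
E
```

```text
t 9.62 pos [617.6 214.9 398.3] tool shift cm [ 20.21 -35.51   9.83] toolY az 92.31 toolX az -177.69 tz [-0.  0. -1.] q [ 0.08  0.56 -0.93  1.14  0.44  1.64  0.87] F [ 0.2 -0.3 -0.4] w 91.7
```

View pics/scene3.png

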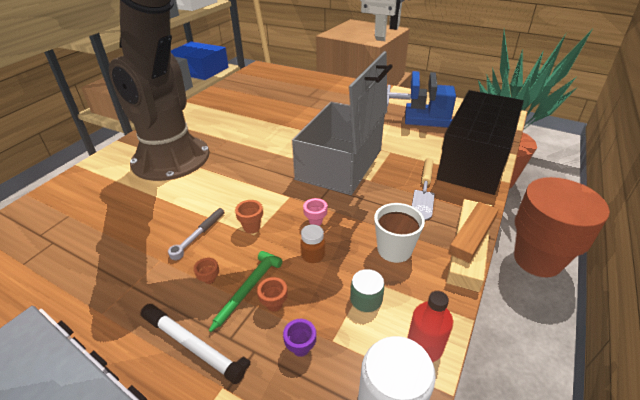

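Call:
step_arm:
  series:
    - {"x":2.53,"y":-4.44,"z":0.9,"yaw":0}
    - {"x":2.53,"y":-4.44,"z":0.9,"yaw":0}
    - {"x":2.53,"y":-4.44,"z":0.9,"yaw":0}
    - {"x":2.53,"y":-4.44,"z":0.9,"yaw":0}
    - {"x":2.53,"y":-4.44,"z":0.9,"yaw":0}
    - {"x":2.53,"y":-4.44,"z":0.9,"yaw":0}
    - {"x":2.53,"y":-4.44,"z":2,"yaw":0}
    - {"x":2.53,"y":-4.44,"z":2,"yaw":0}
    - {"x":0,"y":0,"z":3,"yaw":0}
    - {"x":0,"y":0,"z":3,"yaw":0}

```text
time_s: 10.88
position: [430.9, -150.0, 243.8]
orientation: [-0.06, 3.14, -0.002]
force: [-0.2, -0.0, 0.4]
width: 91.5
```

```bash
python3 - <<'E'
from h import *
snap('wrist','wrist4')
go(430,-148.2,39); 
E
```

```text
t 10.93 pos [ 429.  -149.4  240.4] tool shift cm [-0.18  0.09 20.14] toolY az 92.24 toolX az -177.76 tz [-0.004  0.001 -1.   ] q [ 1.03  0.29 -0.99  1.89  0.27  1.11  1.55] F [-2.9  0.4 -4.2] w 91.8
```

View pics/wrist4.png

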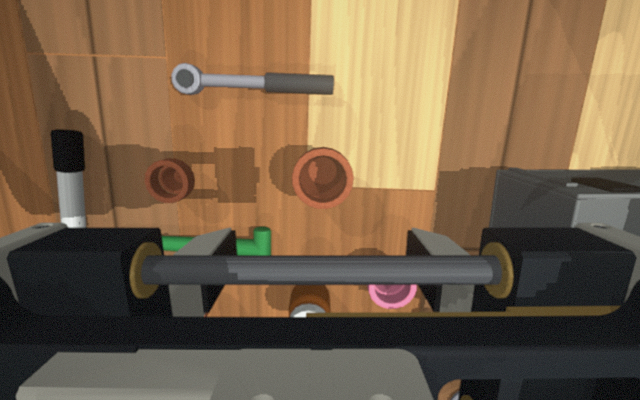

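```bash
python3 - <<'E'
from meas import *
potfit('wrist4',(288,142,358,212)); potfit('wrist4',(143,155,198,206))
E
```

```text
wrist4 (288, 142, 358, 212) n 2326 zmax [63.8 66.5 67. ]
  rim enclosing 427.9 -148.7 d 67.8 zt 66.6
wrist4 (143, 155, 198, 206) n 1652 zmax [39.9 46.2 46.8]
  rim enclosing 441.3 -329.9 d 52.7 zt 46.3
```

Call:
step_arm:
  series:
    - {"x":0,"y":0,"z":4,"yaw":0}
    - {"x":0,"y":0,"z":4,"yaw":0}
    - {"x":0,"y":0,"z":4,"yaw":0}
    - {"x":0,"y":0,"z":0,"yaw":0}
    - {"x":0,"y":0,"z":0,"yaw":0}

```text
time_s: 11.55
position: [432.3, -148.8, 125.9]
orientation: [-0.069, 3.139, -0.001]
force: [-0.9, -0.1, -0.7]
width: 92.2
```

```bash
python3 - <<'E'
from meas import *
go(430,-148.2,39); snap('wrist','wrist5')
E
```

```text
t 11.55 pos [ 432.3 -148.8  125.9] tool shift cm [0.24 0.08 8.69] toolY az 92.5 toolX az -177.5 tz [ 0.002 -0.    -1.   ] q [ 0.91  0.43 -0.89  2.04  0.44  0.87  1.38] F [-0.9 -0.1 -0.7] w 92.2
```

View pics/wrist5.png

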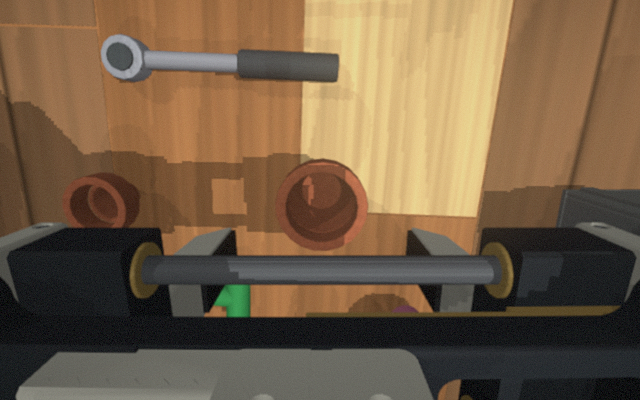

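Call:
step_arm:
  series:
    - {"x":0.3,"y":0.05,"z":2.2,"yaw":0}
    - {"x":0,"y":0,"z":2.2,"yaw":0}
    - {"x":0,"y":0,"z":2.2,"yaw":0}
    - {"x":0,"y":0,"z":2.1,"yaw":0}
    - {"x":0,"y":0,"z":0,"yaw":0}
    - {"x":0,"y":0,"z":0,"yaw":0}

```text
time_s: 12.35
position: [429.3, -148.9, 38.7]
orientation: [-0.069, 3.139, -0.001]
force: [-1.0, 0.8, 0.9]
width: 91.7
```

Call:
step_arm:
  series:
    - {"x":0,"y":0,"z":0,"yaw":0}
    - {"x":0,"y":0,"z":0,"yaw":0}
    - {"x":0,"y":0,"z":0,"yaw":0}
    - {"x":0,"y":0,"z":0,"yaw":0}
    - {"x":0,"y":0,"z":0,"yaw":0}
    - {"x":0,"y":0,"z":0,"yaw":0}
  fingers: 0
  squeeze: 20

```text
time_s: 13.1
position: [428.4, -148.8, 37.6]
orientation: [-0.069, 3.14, -0.001]
force: [-0.6, -1.3, 5.6]
width: 68.0
```

```bash
python3 - <<'E'
from meas import *
go(429,-148.2,39)
E
```

```text
t 13.1 pos [ 428.4 -148.8   37.6] tool shift cm [-0.06  0.05 -0.14] toolY az 92.53 toolX az -177.47 tz [ 0.    -0.001 -1.   ] q [ 0.8   0.56 -0.77  2.13  0.62  0.68  1.22] F [-0.6 -1.3  5.6] w 68.0
```

Call:
step_arm:
  series:
    - {"x":0,"y":0,"z":-1,"yaw":0}
    - {"x":0,"y":0,"z":-2,"yaw":0}
    - {"x":0,"y":0,"z":-4,"yaw":0}
    - {"x":0,"y":0,"z":-5,"yaw":0}
    - {"x":0,"y":0,"z":-5,"yaw":0}
    - {"x":0,"y":0,"z":-5,"yaw":0}
    - {"x":0,"y":0,"z":0,"yaw":0}

```text
time_s: 13.98
position: [430.1, -148.3, 260.9]
orientation: [-0.07, 3.135, -0.004]
force: [0.1, -0.1, -2.5]
width: 68.0
```

```bash
python3 - <<'E'
from meas import *
go(478.5,208,255)
E
```

```text
t 13.97 pos [ 430.1 -148.3  260.9] tool shift cm [-6.42 35.38  0.52] toolY az 92.55 toolX az -177.45 tz [ 0.006 -0.002 -1.   ] q [ 1.06  0.26 -1.01  1.86  0.25  1.14  1.58] F [ 0.1 -0.1 -2.5] w 68.0
```

Call:
step_arm:
  series:
    - {"x":-0.5,"y":2.5,"z":0,"yaw":0}
    - {"x":-0.8,"y":4.2,"z":0,"yaw":0}
    - {"x":-0.8,"y":4.5,"z":0,"yaw":0}
    - {"x":-0.8,"y":4.5,"z":0,"yaw":0}
    - {"x":-0.8,"y":4.5,"z":0,"yaw":0}
    - {"x":-0.8,"y":4.5,"z":0,"yaw":0}
    - {"x":-0.8,"y":4.5,"z":0,"yaw":0}
    - {"x":-0.7,"y":4.2,"z":0,"yaw":0}
    - {"x":-0.4,"y":2.0,"z":0,"yaw":0}
    - {"x":0,"y":0,"z":0,"yaw":0}

```text
time_s: 15.22
position: [475.3, 209.5, 256.3]
orientation: [0.075, -3.139, -0.001]
force: [0.3, -0.6, -1.4]
width: 68.2
```

```bash
python3 - <<'E'
from meas import *
for n in ('wrist','scene','side'): snap(n,n+'6')
go(478.5,208,44)
E
```

```text
t 15.38 pos [476.1 206.6 256.6] tool shift cm [-0.27  0.15 21.26] toolY az 92.5 toolX az -177.5 tz [-0.001 -0.001 -1.   ] q [ 0.24  0.42 -1.02  1.73  0.38  1.22  0.74] F [-0.5 -0.  -1.1] w 68.4
```

View pics/wrist6.png

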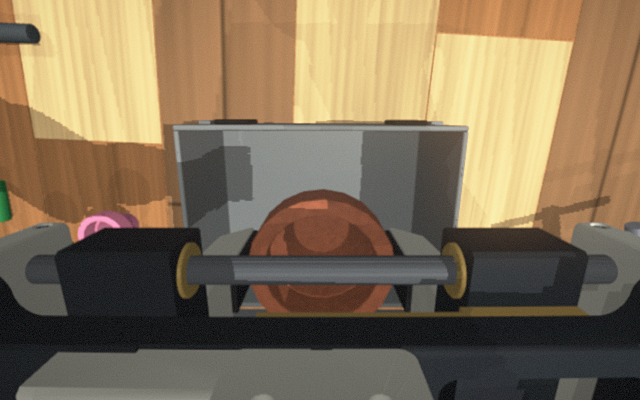

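View pics/side6.png

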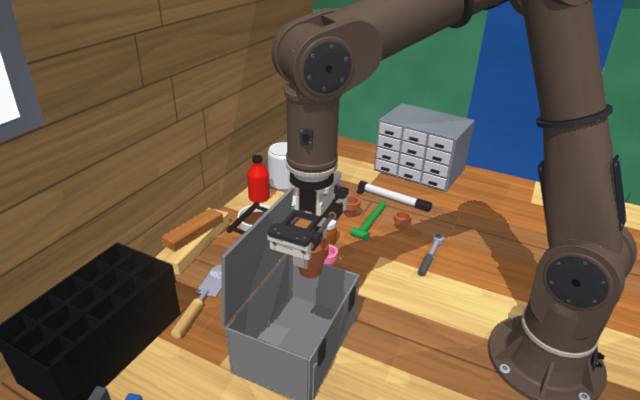

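Call:
step_arm:
  series:
    - {"x":0,"y":0,"z":3,"yaw":0}
    - {"x":0,"y":0,"z":4,"yaw":0}
    - {"x":0,"y":0,"z":4,"yaw":0}
    - {"x":0,"y":0,"z":4,"yaw":0}
    - {"x":0,"y":0,"z":3,"yaw":0}
    - {"x":0,"y":0,"z":2,"yaw":0}
    - {"x":0,"y":0,"z":0.6,"yaw":0}
    - {"x":0,"y":0,"z":0,"yaw":0}
    - {"x":0,"y":0,"z":0,"yaw":0}

```text
time_s: 16.5
position: [477.1, 208.3, 52.3]
orientation: [-0.069, 3.139, 0.001]
force: [1.0, 0.0, -1.8]
width: 67.9
```

```bash
python3 - <<'E'
from meas import *
go(478.5,208,43)
E
```

```text
t 16.5 pos [477.1 208.3  52.3] tool shift cm [-0.13 -0.03  0.93] toolY az 92.53 toolX az -177.47 tz [ 0.002  0.001 -1.   ] q [ 0.08  0.64 -0.84  1.96  0.65  0.83  0.5 ] F [ 1.   0.  -1.8] w 67.9
```

Call:
step_arm:
  series:
    - {"x":0,"y":0,"z":0.3,"yaw":0}
    - {"x":0,"y":0,"z":0.2,"yaw":0}
    - {"x":0,"y":0,"z":0.2,"yaw":0}
    - {"x":0,"y":0,"z":0,"yaw":0}

```text
time_s: 17.0
position: [476.3, 207.9, 44.1]
orientation: [0.07, -3.14, 0.0]
force: [-0.6, 0.2, -1.4]
width: 68.0
```

Call:
step_arm:
  series:
    - {"x":0,"y":0,"z":0.1,"yaw":0}
    - {"x":0,"y":0,"z":0.1,"yaw":0}
    - {"x":0,"y":0,"z":0,"yaw":0}

```text
time_s: 17.38
position: [476.6, 208.0, 42.7]
orientation: [-0.07, 3.14, -0.0]
force: [-0.9, -1.4, 4.8]
width: 67.8
```

Call:
step_arm:
  series:
    - {"x":0,"y":0,"z":0,"yaw":0}
    - {"x":0,"y":0,"z":0,"yaw":0}
    - {"x":0,"y":0,"z":0,"yaw":0}
    - {"x":0,"y":0,"z":0,"yaw":0}
    - {"x":0,"y":0,"z":0,"yaw":0}
  fingers: 1

```text
time_s: 18.0
position: [476.4, 208.0, 42.3]
orientation: [0.07, -3.141, -0.0]
force: [-0.7, 0.2, -0.9]
width: 91.5
```

Call:
step_arm:
  series:
    - {"x":0,"y":0,"z":-1,"yaw":0}
    - {"x":0,"y":0,"z":-2,"yaw":0}
    - {"x":0,"y":0,"z":-4,"yaw":0}
    - {"x":0,"y":0,"z":-5,"yaw":0}
    - {"x":0,"y":0,"z":-5,"yaw":0}
    - {"x":0,"y":0,"z":-5,"yaw":0}
    - {"x":0,"y":0,"z":0,"yaw":0}
    - {"x":0,"y":0,"z":0,"yaw":0}

```text
time_s: 19.0
position: [476.2, 207.8, 262.8]
orientation: [-0.07, 3.14, -0.001]
force: [0.3, 0.1, -1.3]
width: 91.8
```

```bash
python3 - <<'E'
from meas import *
for n in ('wrist','scene','side'): snap(n,n+'7')
go(609,-319,300)
E
```

```text
t 19.15 pos [475.9 207.5 261.4] tool shift cm [-10.95 -53.2   -3.84] toolY az 92.56 toolX az -177.44 tz [-0.002 -0.001 -1.   ] q [ 0.24  0.41 -1.03  1.72  0.37  1.23  0.74] F [-0.6  0.5  0.6] w 91.6
```

View pics/wrist7.png

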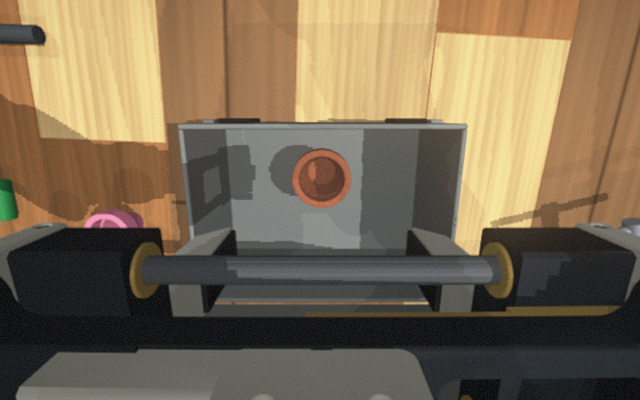

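View pics/side7.png

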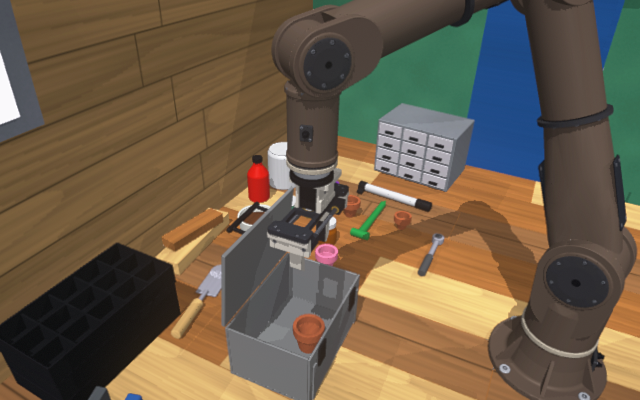

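```bash
python3 - <<'E'
from meas import *
potfit('wrist7',(288,144,356,212))
potfit('side7',(288,312,330,352))
W,im=cloud('wrist7'); s=W[144:212,288:356].reshape(-1,3); c=im[144:212,288:356].reshape(-1,3).astype(int)
m=(c[:,0]-c[:,2]>50)&(s[:,2]>66); p=s[m]; print(len(p),p[:,:2].mean(0),cv2.fitEllipse(p[:,:2].astype(np.float32)), np.percentile(p[:,2],[5,50,95]))
E
```

```text
wrist7 (288, 144, 356, 212) n 2751 zmax [51.  71.4 71.9]
  rim enclosing 475.9 208.7 d 68.0 zt 71.7
side7 (288, 312, 330, 352) n 1221 zmax [ 65.3 134.9 137.1]
  rim enclosing 435.3 288.1 d 103.3 zt 135.7
1132 [474.93730602 207.65512773] ((475.5084533691406, 208.20004272460938), (59.72275924682617, 60.457237243652344), 92.91792297363281) [68.63649838 70.38271223 71.73851199]
```

Call:
step_arm:
  series:
    - {"x":0,"y":-4,"z":0,"yaw":0}
    - {"x":0,"y":-5.4,"z":0,"yaw":0}
    - {"x":0,"y":-5.4,"z":0,"yaw":0}
    - {"x":-1.5,"y":-5.4,"z":0,"yaw":0}
    - {"x":-1.6,"y":-5.5,"z":0,"yaw":0}
    - {"x":-1.6,"y":-5.5,"z":0,"yaw":0}
    - {"x":-1.6,"y":-5.5,"z":0,"yaw":0}
    - {"x":-1.6,"y":-5.5,"z":0,"yaw":0}
    - {"x":-1.6,"y":-5.5,"z":0,"yaw":0}
    - {"x":-1.4,"y":-5.4,"z":0,"yaw":0}

```text
time_s: 20.4
position: [608.9, -319.4, 260.9]
orientation: [0.07, -3.139, -0.002]
force: [0.2, -0.0, 0.3]
width: 91.6
```

Call:
step_arm:
  series:
    - {"x":0,"y":0,"z":0,"yaw":0}
    - {"x":0,"y":0,"z":0,"yaw":0}
    - {"x":0,"y":0,"z":0,"yaw":0}

```text
time_s: 20.78
position: [608.9, -315.9, 262.3]
orientation: [0.074, -3.14, -0.001]
force: [0.3, 0.1, 0.3]
width: 91.5
```

```bash
python3 - <<'E'
from meas import *
for n in ('wrist',): snap(n,n+'8')
go(609,-319,29)
E
```

```text
t 20.82 pos [ 608.9 -316.1  262.5] tool shift cm [ 0.   -0.29 23.35] toolY az 92.67 toolX az -177.33 tz [-0.  0. -1.] q [ 0.88  0.66 -0.88  1.3   0.5   1.4   1.65] F [ 0.6  0.6 -0.6] w 92.0
```

View pics/wrist8.png

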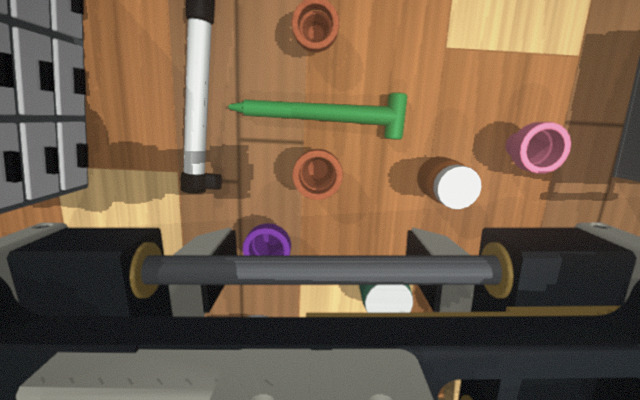

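```bash
python3 - <<'E'
from meas import *
potfit('wrist8',(288,145,348,205)); potfit('wrist8',(284,0,345,52))
for f,b in (('wrist8',(288,145,348,205)),('wrist8',(284,0,345,52))):
    W,im=cloud(f); s=W[b[1]:b[3],b[0]:b[2]].reshape(-1,3); c=im[b[1]:b[3],b[0]:b[2]].reshape(-1,3).astype(int)
    zt=np.percentile(s[:,2],97); m=(s[:,2]>zt-4); p=s[m]; print(len(p),cv2.fitEllipse(p[:,:2].astype(np.float32)))
E
```

```text
wrist8 (288, 145, 348, 205) n 1669 zmax [54.1 56.5 57.2]
  rim enclosing 606.6 -319.9 d 59.6 zt 56.7
wrist8 (284, 0, 345, 52) n 1691 zmax [42.3 46.4 46.9]
  rim enclosing 442.0 -330.2 d 51.6 zt 46.6Traceback (most recent call last):
  File "<stdin>", line 5, in <module>
cv2.error: OpenCV(4.12.0) /io/opencv/modules/imgproc/src/shapedescr.cpp:361: error: (-201:Incorrect size of input array) There should be at least 5 points to fit the ellipse in function 'fitEllipseNoDirect'
```

Call:
step_arm:
  series:
    - {"x":0.22,"y":-0.37,"z":4,"yaw":0}
    - {"x":0,"y":0,"z":4.5,"yaw":0}
    - {"x":0,"y":0,"z":4.5,"yaw":0}
    - {"x":0,"y":0,"z":4,"yaw":0}
    - {"x":0,"y":0,"z":3,"yaw":0}
    - {"x":0,"y":0,"z":0,"yaw":0}
    - {"x":0,"y":0,"z":0,"yaw":0}

```text
time_s: 21.7
position: [607.8, -321.1, 64.0]
orientation: [-0.071, 3.139, -0.001]
force: [-0.0, 0.9, 0.7]
width: 91.9
```

```bash
python3 - <<'E'
from meas import *
go(606.6,-319.8,38); snap('scene','scene9')
E
```

```text
t 21.7 pos [ 607.8 -321.1   64. ] tool shift cm [0.12 0.13 2.6 ] toolY az 92.58 toolX az -177.42 tz [ 0.002 -0.    -1.   ] q [ 0.87  0.83 -0.8   1.52  0.65  1.07  1.53] F [-0.   0.9  0.7] w 91.9
```

View pics/scene9.png

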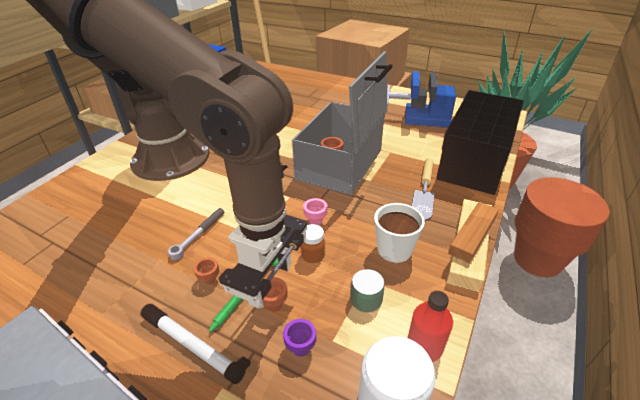

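Call:
step_arm:
  series:
    - {"x":0.1,"y":0.1,"z":1.3,"yaw":0}
    - {"x":0,"y":0,"z":1.3,"yaw":0}
    - {"x":0,"y":0,"z":0,"yaw":0}
    - {"x":0,"y":0,"z":0,"yaw":0}

```text
time_s: 22.25
position: [605.8, -320.5, 36.3]
orientation: [0.07, -3.141, -0.0]
force: [-0.1, 0.6, -0.2]
width: 91.7
```

Call:
step_arm:
  series:
    - {"x":0,"y":0,"z":0,"yaw":0}
    - {"x":0,"y":0,"z":0,"yaw":0}
    - {"x":0,"y":0,"z":0,"yaw":0}
    - {"x":0,"y":0,"z":0,"yaw":0}
    - {"x":0,"y":0,"z":0,"yaw":0}
    - {"x":0,"y":0,"z":0,"yaw":0}
    - {"x":0,"y":0,"z":0,"yaw":0}
  fingers: 0
  squeeze: 20

```text
time_s: 23.12
position: [605.9, -320.6, 36.4]
orientation: [-0.07, 3.141, -0.0]
force: [-0.3, 0.6, 1.6]
width: 60.2
```

```bash
python3 - <<'E'
from meas import *
go(606.6,-319.8,38)
E
```

```text
t 23.12 pos [ 605.9 -320.6   36.4] tool shift cm [-0.08  0.07 -0.16] toolY az 92.54 toolX az -177.46 tz [ 0. -0. -1.] q [ 0.86  0.86 -0.78  1.54  0.67  1.02  1.51] F [-0.3  0.6  1.6] w 60.2
```

Call:
step_arm:
  series:
    - {"x":0,"y":0,"z":0,"yaw":0}
    - {"x":0,"y":0,"z":0,"yaw":0}
    - {"x":-0.07,"y":0,"z":-0.25,"yaw":0}
    - {"x":0,"y":0,"z":0,"yaw":0}
    - {"x":0,"y":0,"z":0,"yaw":0}
  fingers: 0.8

```text
time_s: 23.75
position: [606.5, -320.5, 38.9]
orientation: [-0.07, 3.141, -0.0]
force: [-0.1, -0.4, 0.2]
width: 73.4
```

Call:
step_arm:
  series:
    - {"x":0,"y":0,"z":0,"yaw":0}
    - {"x":0,"y":0,"z":0,"yaw":0}
    - {"x":0,"y":0,"z":0,"yaw":0}
    - {"x":0,"y":0,"z":0,"yaw":0}
    - {"x":0,"y":0,"z":0,"yaw":0}
  fingers: 0
  squeeze: 20

```text
time_s: 24.38
position: [606.5, -320.6, 38.8]
orientation: [0.07, -3.141, 0.0]
force: [0.1, 0.0, 0.0]
width: 60.1
```

Call:
step_arm:
  series:
    - {"x":0,"y":0,"z":-0.5,"yaw":0}
    - {"x":0,"y":0,"z":-1,"yaw":0}
    - {"x":0,"y":0,"z":-2,"yaw":0}
    - {"x":0,"y":0,"z":-4,"yaw":0}
    - {"x":0,"y":0,"z":-5,"yaw":0}
    - {"x":0,"y":0,"z":-5,"yaw":0}
    - {"x":0,"y":0,"z":-5,"yaw":0}
    - {"x":0,"y":0,"z":-4,"yaw":0}
    - {"x":0,"y":0,"z":0,"yaw":0}
    - {"x":0,"y":0,"z":0,"yaw":0}

```text
time_s: 25.62
position: [606.2, -320.3, 304.2]
orientation: [-0.07, 3.141, -0.001]
force: [0.2, 0.1, -2.2]
width: 60.0
```

```bash
python3 - <<'E'
from meas import *
go(476,208.2,285); snap('wrist','wrist10')
E
```

```text
t 25.62 pos [ 606.2 -320.3  304.2] tool shift cm [10.65 53.38  1.9 ] toolY az 92.56 toolX az -177.44 tz [ 0. -0. -1.] q [ 0.88  0.64 -0.89  1.23  0.48  1.48  1.67] F [ 0.2  0.1 -2.2] w 60.0
```

View pics/wrist10.png

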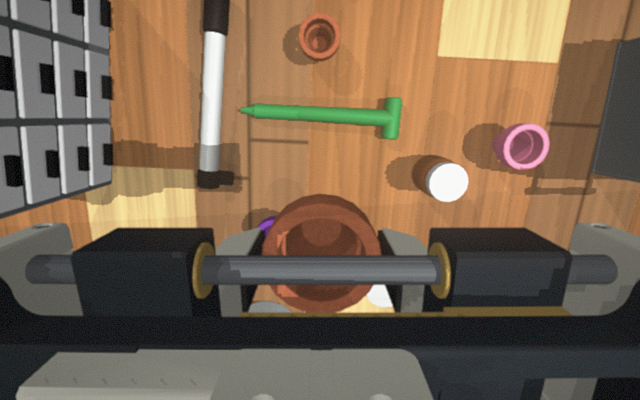

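Call:
step_arm:
  series:
    - {"x":1.4,"y":4,"z":0,"yaw":0}
    - {"x":1.6,"y":5.4,"z":0,"yaw":0}
    - {"x":1.6,"y":5.4,"z":0,"yaw":0}
    - {"x":1.6,"y":5.4,"z":0,"yaw":0}
    - {"x":1.6,"y":5.4,"z":0,"yaw":0}
    - {"x":1.6,"y":5.4,"z":0,"yaw":0}
    - {"x":1.25,"y":5.4,"z":0,"yaw":0}
    - {"x":0,"y":5.4,"z":0.5,"yaw":0}
    - {"x":0,"y":5.4,"z":0.5,"yaw":0}
    - {"x":0,"y":4,"z":1,"yaw":0}

```text
time_s: 26.92
position: [476.4, 188.3, 283.1]
orientation: [0.072, -3.14, 0.0]
force: [0.1, -0.9, -1.3]
width: 60.1
```

Call:
step_arm:
  series:
    - {"x":0,"y":2.15,"z":0,"yaw":0}
    - {"x":0,"y":0,"z":0,"yaw":0}
    - {"x":0,"y":0,"z":0,"yaw":0}
    - {"x":0,"y":0,"z":0,"yaw":0}

```text
time_s: 27.42
position: [476.8, 206.3, 283.6]
orientation: [0.066, -3.141, 0.001]
force: [0.2, -0.7, -2.4]
width: 60.3
```

```bash
python3 - <<'E'
from meas import *
go(476,208.2,76); snap('side','side11')
E
```

```text
t 27.43 pos [476.8 206.3 283.6] tool shift cm [ 0.06  0.21 20.76] toolY az 92.43 toolX az -177.57 tz [-0.    -0.001 -1.   ] q [ 0.26  0.4  -1.05  1.68  0.36  1.27  0.75] F [ 0.2 -0.7 -2.4] w 60.3
```

View pics/side11.png

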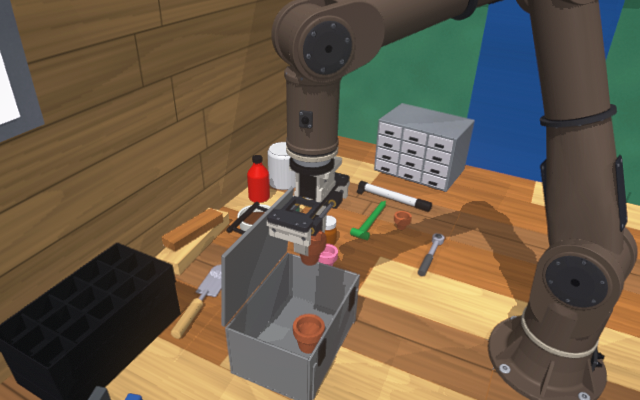

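Call:
step_arm:
  series:
    - {"x":0,"y":0.15,"z":3,"yaw":0}
    - {"x":0,"y":0,"z":4,"yaw":0}
    - {"x":0,"y":0,"z":4,"yaw":0}
    - {"x":0,"y":0,"z":3,"yaw":0}
    - {"x":0,"y":0,"z":1.5,"yaw":0}
    - {"x":0,"y":0,"z":0,"yaw":0}
    - {"x":0,"y":0,"z":0,"yaw":0}
    - {"x":0,"y":0,"z":0,"yaw":0}

```text
time_s: 28.48
position: [477.0, 209.6, 129.9]
orientation: [-0.069, 3.139, 0.001]
force: [0.1, 0.2, -1.3]
width: 60.1
```

```bash
python3 - <<'E'
from meas import *
go(476.2,208.2,76)
E
```

```text
t 28.48 pos [477.  209.6 129.9] tool shift cm [ 0.1  -0.14  5.39] toolY az 92.53 toolX az -177.47 tz [ 0.002  0.001 -1.   ] q [ 0.16  0.55 -0.94  1.89  0.54  0.97  0.59] F [ 0.1  0.2 -1.3] w 60.1
```

Call:
step_arm:
  series:
    - {"x":0.08,"y":-0.13,"z":1.5,"yaw":0}
    - {"x":0,"y":0,"z":1.5,"yaw":0}
    - {"x":0,"y":0,"z":1,"yaw":0}
    - {"x":0,"y":0,"z":0.7,"yaw":0}
    - {"x":0,"y":0,"z":0,"yaw":0}
    - {"x":0,"y":0,"z":0,"yaw":0}

```text
time_s: 29.22
position: [475.8, 208.2, 82.1]
orientation: [-0.07, 3.14, 0.0]
force: [-0.3, 0.0, -0.7]
width: 60.7
```

```bash
python3 - <<'E'
from meas import *
go(476.2,208.2,75)
E
```

```text
t 29.23 pos [475.8 208.2  82.1] tool shift cm [-0.04  0.    0.71] toolY az 92.55 toolX az -177.45 tz [ 0.  0. -1.] q [ 0.12  0.61 -0.89  1.94  0.61  0.89  0.53] F [-0.3  0.  -0.7] w 60.7
```

Call:
step_arm:
  series:
    - {"x":-0.03,"y":0,"z":0.2,"yaw":0}
    - {"x":0,"y":0,"z":0.2,"yaw":0}
    - {"x":0,"y":0,"z":0.15,"yaw":0}
    - {"x":0,"y":0,"z":0,"yaw":0}
    - {"x":0,"y":0,"z":0,"yaw":0}

```text
time_s: 29.85
position: [476.0, 207.9, 76.3]
orientation: [-0.07, 3.141, -0.0]
force: [0.3, -0.7, -1.9]
width: 60.1
```

Call:
step_arm:
  series:
    - {"x":0,"y":0,"z":0.1,"yaw":0}
    - {"x":0,"y":0,"z":0.05,"yaw":0}
    - {"x":0,"y":0,"z":0,"yaw":0}
    - {"x":0,"y":0,"z":0,"yaw":0}

```text
time_s: 30.35
position: [476.0, 207.9, 74.8]
orientation: [-0.07, 3.141, -0.0]
force: [0.1, -0.4, -0.9]
width: 60.2
```

Call:
step_arm:
  series:
    - {"x":0,"y":0,"z":0.06,"yaw":0}
    - {"x":0,"y":0,"z":0,"yaw":0}

```text
time_s: 30.6
position: [476.1, 208.0, 74.6]
orientation: [-0.07, 3.14, -0.0]
force: [-0.0, -0.5, 3.5]
width: 59.9
```

Call:
step_arm:
  series:
    - {"x":0,"y":0,"z":0,"yaw":0}
    - {"x":0,"y":0,"z":0,"yaw":0}
    - {"x":0,"y":0,"z":0,"yaw":0}
    - {"x":0,"y":0,"z":0,"yaw":0}
    - {"x":0,"y":0,"z":0,"yaw":0}
  fingers: 1

```text
time_s: 31.22
position: [475.9, 207.9, 74.2]
orientation: [0.07, -3.141, 0.0]
force: [-0.4, -0.9, -0.3]
width: 91.8
```

Call:
step_arm:
  series:
    - {"x":0,"y":0,"z":-1,"yaw":0}
    - {"x":0,"y":0,"z":-2,"yaw":0}
    - {"x":0,"y":0,"z":-4,"yaw":0}
    - {"x":0,"y":0,"z":-5,"yaw":0}
    - {"x":0,"y":0,"z":-5,"yaw":0}
    - {"x":0,"y":0,"z":-3,"yaw":0}
    - {"x":0,"y":0,"z":0,"yaw":0}
    - {"x":0,"y":0,"z":0,"yaw":0}
    - {"x":0,"y":0,"z":0,"yaw":0}

```text
time_s: 32.35
position: [475.4, 207.5, 273.4]
orientation: [0.07, -3.139, 0.001]
force: [0.4, 0.4, -0.6]
width: 91.8
```

```bash
python3 - <<'E'
from meas import *
snap('wrist','wrist12');snap('side','side12')
go(443,-330,265)
W,im=cloud('wrist12')
a=cv2.resize(im[110:260,170:480],None,fx=2.5,fy=2.5); cv2.imwrite('pics/c12.png',a[:,:,::-1])
a=cv2.resize(cv2.imread('pics/side12.png')[260:400,220:380],None,fx=4,fy=4); cv2.imwrite('pics/c12s.png',a)
E
```

```text
t 32.45 pos [475.5 207.7 273.5] tool shift cm [  5.65 -53.57   0.88] toolY az 92.56 toolX az -177.44 tz [-0.001 -0.001 -1.   ] q [ 0.26  0.41 -1.04  1.7   0.37  1.25  0.75] F [-0.5  0.6 -0.5] w 91.9
```

View pics/c12.png

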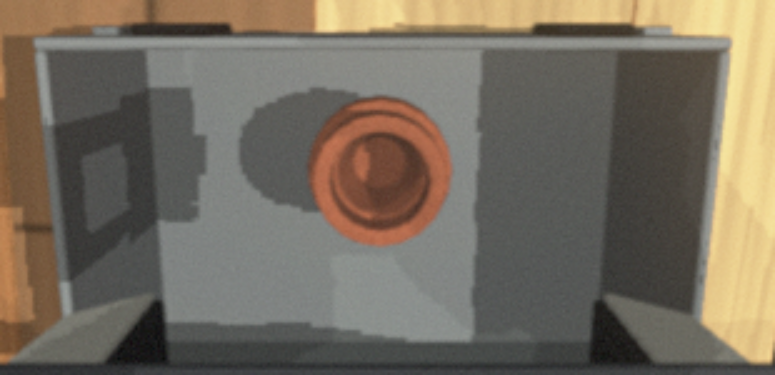

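View pics/c12s.png

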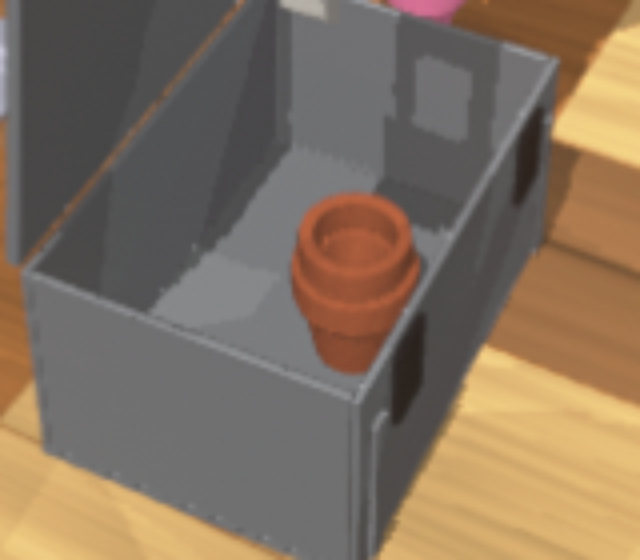

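Both crops show the medium pot seated level and centred in the large one. I'll measure it and go for the small pot.

```bash
python3 - <<'E'
from meas import *
potfit('wrist12',(290,145,355,212))
E
```

```text
wrist12 (290, 145, 355, 212) n 2682 zmax [71.2 92.3 92.9]
  rim enclosing 476.4 208.4 d 59.8 zt 92.5
```

Call:
step_arm:
  series:
    - {"x":0.4,"y":-4,"z":0,"yaw":0}
    - {"x":0.58,"y":-5.5,"z":0,"yaw":0}
    - {"x":0.58,"y":-5.5,"z":0,"yaw":0}
    - {"x":0.58,"y":-5.5,"z":0,"yaw":0}
    - {"x":0.58,"y":-5.5,"z":0,"yaw":0}
    - {"x":0.58,"y":-5.5,"z":0,"yaw":0}
    - {"x":0.58,"y":-5.5,"z":0,"yaw":0}
    - {"x":0.58,"y":-5.5,"z":0,"yaw":0}
    - {"x":0.58,"y":-5.5,"z":0,"yaw":0}
    - {"x":0.5,"y":-5.5,"z":0.8,"yaw":0}

```text
time_s: 33.7
position: [444.1, -330.9, 266.1]
orientation: [-0.07, 3.14, -0.0]
force: [0.3, -0.7, 0.4]
width: 91.9
```

Call:
step_arm:
  series:
    - {"x":0,"y":0,"z":0,"yaw":0}
    - {"x":0,"y":0,"z":0,"yaw":0}
    - {"x":0,"y":0,"z":0,"yaw":0}
    - {"x":0,"y":0,"z":0,"yaw":0}

```text
time_s: 34.2
position: [444.7, -327.9, 266.6]
orientation: [-0.073, 3.141, -0.001]
force: [-1.1, -0.2, 0.5]
width: 92.1
```

```bash
python3 - <<'E'
from meas import *
snap('wrist','wrist13')
go(443,-330,28)
E
```

```text
t 34.25 pos [ 444.6 -328.1  266.6] tool shift cm [ 0.18 -0.17 23.86] toolY az 92.63 toolX az -177.37 tz [ 0.    -0.001 -1.   ] q [ 1.21  0.44 -0.95  1.64  0.38  1.26  1.8 ] F [0.5 0.5 0.2] w 91.8
```

View pics/wrist13.png

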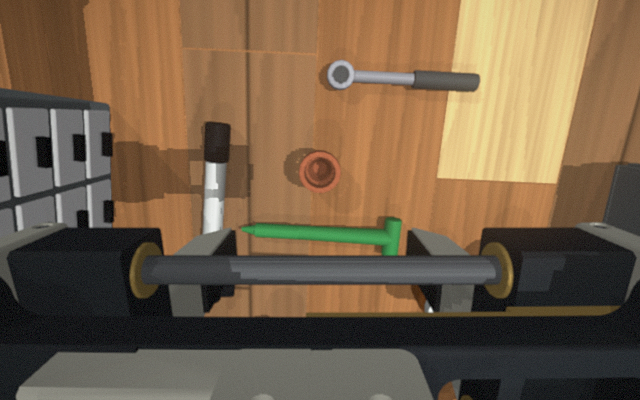

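```bash
python3 - <<'E'
from meas import *
potfit('wrist13',(294,146,346,198))
E
```

```text
wrist13 (294, 146, 346, 198) n 1212 zmax [43.8 46.5 47.2]
  rim enclosing 441.5 -329.7 d 51.6 zt 46.8
```

Call:
step_arm:
  series:
    - {"x":0.1,"y":-0.25,"z":4,"yaw":0}
    - {"x":0,"y":0,"z":4.5,"yaw":0}
    - {"x":0,"y":0,"z":4.5,"yaw":0}
    - {"x":0,"y":0,"z":4,"yaw":0}
    - {"x":0,"y":0,"z":3,"yaw":0}
    - {"x":0,"y":0,"z":0,"yaw":0}
    - {"x":0,"y":0,"z":0,"yaw":0}
    - {"x":0,"y":0,"z":0,"yaw":0}

```text
time_s: 35.25
position: [444.4, -332.0, 67.8]
orientation: [-0.069, 3.139, -0.002]
force: [-0.4, -0.3, -0.3]
width: 92.4
```

```bash
python3 - <<'E'
from meas import *
go(442.2,-330,28.5)
E
```

```text
t 35.25 pos [ 444.4 -332.    67.8] tool shift cm [0.22 0.21 3.93] toolY az 92.54 toolX az -177.46 tz [ 0.002 -0.002 -1.   ] q [ 1.11  0.65 -0.81  1.87  0.6   0.88  1.61] F [-0.4 -0.3 -0.3] w 92.4
```

Call:
step_arm:
  series:
    - {"x":0.2,"y":0.17,"z":1.3,"yaw":0}
    - {"x":0,"y":0,"z":1.3,"yaw":0}
    - {"x":0,"y":0,"z":1.15,"yaw":0}
    - {"x":0,"y":0,"z":0,"yaw":0}
    - {"x":0,"y":0,"z":0,"yaw":0}
    - {"x":0,"y":0,"z":0,"yaw":0}

```text
time_s: 36.0
position: [441.7, -330.0, 29.1]
orientation: [-0.07, 3.14, -0.001]
force: [0.9, 0.1, -0.7]
width: 91.7
```

```bash
python3 - <<'E'
from meas import *
go(442.2,-330,28.5)
E
```

```text
t 36.0 pos [ 441.7 -330.    29.1] tool shift cm [-0.05  0.    0.06] toolY az 92.54 toolX az -177.46 tz [ 0.001 -0.    -1.   ] q [ 1.08  0.69 -0.77  1.9   0.66  0.81  1.57] F [ 0.9  0.1 -0.7] w 91.7
```

Call:
step_arm:
  series:
    - {"x":0,"y":0,"z":0,"yaw":0}
    - {"x":0,"y":0,"z":0,"yaw":0}
    - {"x":0,"y":0,"z":0,"yaw":0}
    - {"x":0,"y":0,"z":0,"yaw":0}
    - {"x":0,"y":0,"z":0,"yaw":0}
    - {"x":0,"y":0,"z":0,"yaw":0}
    - {"x":0,"y":0,"z":0,"yaw":0}
    - {"x":0,"y":0,"z":0,"yaw":0}
  fingers: 0
  squeeze: 20

```text
time_s: 37.0
position: [441.4, -330.0, 28.8]
orientation: [-0.07, 3.141, -0.0]
force: [0.2, -0.1, -0.2]
width: 50.1
```

Call:
step_arm:
  series:
    - {"x":0,"y":0,"z":-0.5,"yaw":0}
    - {"x":0,"y":0,"z":-1,"yaw":0}
    - {"x":0,"y":0,"z":-2,"yaw":0}
    - {"x":0,"y":0,"z":-4,"yaw":0}
    - {"x":0,"y":0,"z":-5,"yaw":0}
    - {"x":0,"y":0,"z":-5,"yaw":0}
    - {"x":0,"y":0,"z":-5,"yaw":0}
    - {"x":0,"y":0,"z":-4,"yaw":0}
    - {"x":0,"y":0,"z":0,"yaw":0}
    - {"x":0,"y":0,"z":0,"yaw":0}

```text
time_s: 38.25
position: [440.9, -329.7, 293.8]
orientation: [0.07, -3.14, 0.0]
force: [-0.8, -0.2, -0.4]
width: 50.3
```

```bash
python3 - <<'E'
from meas import *
go(476.2,208.2,285); snap('wrist','wrist14')
E
```

```text
t 38.25 pos [ 440.9 -329.7  293.8] tool shift cm [-5.92 53.58  0.86] toolY az 92.55 toolX az -177.45 tz [-0. -0. -1.] q [ 1.23  0.42 -0.97  1.6   0.36  1.31  1.83] F [-0.8 -0.2 -0.4] w 50.3
```

View pics/wrist14.png

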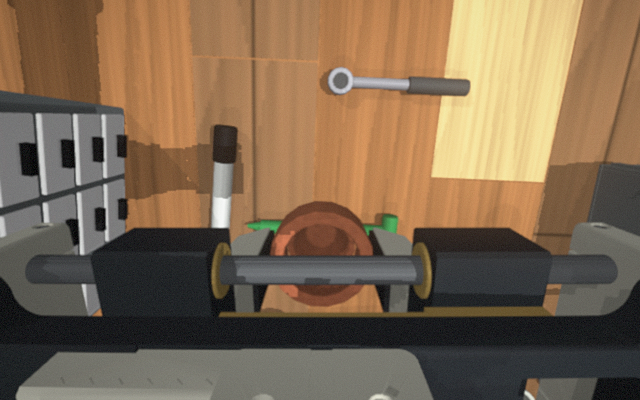

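Call:
step_arm:
  series:
    - {"x":-0.4,"y":4,"z":0,"yaw":0}
    - {"x":-0.6,"y":5.4,"z":0,"yaw":0}
    - {"x":-0.6,"y":5.4,"z":0,"yaw":0}
    - {"x":-0.6,"y":5.4,"z":0,"yaw":0}
    - {"x":-0.6,"y":5.4,"z":0,"yaw":0}
    - {"x":-0.6,"y":5.4,"z":0,"yaw":0}
    - {"x":-0.6,"y":5.4,"z":0,"yaw":0}
    - {"x":-0.6,"y":5.4,"z":0,"yaw":0}
    - {"x":-0.6,"y":5.4,"z":0,"yaw":0}
    - {"x":-0.4,"y":4,"z":1,"yaw":0}

```text
time_s: 39.55
position: [474.0, 186.4, 283.1]
orientation: [0.072, -3.14, -0.001]
force: [1.8, 0.2, -1.5]
width: 50.4
```

Call:
step_arm:
  series:
    - {"x":-0.3,"y":2.35,"z":1,"yaw":0}
    - {"x":0,"y":0,"z":3,"yaw":0}
    - {"x":0,"y":0,"z":4,"yaw":0}
    - {"x":0,"y":0,"z":3,"yaw":0}
    - {"x":0,"y":0,"z":2,"yaw":0}
    - {"x":0,"y":0,"z":0,"yaw":0}
    - {"x":0,"y":0,"z":0,"yaw":0}
    - {"x":0,"y":0,"z":0,"yaw":0}

```text
time_s: 40.55
position: [477.1, 208.0, 154.8]
orientation: [-0.069, 3.139, 0.001]
force: [0.7, -0.6, -0.6]
width: 50.1
```

```bash
python3 - <<'E'
from meas import *
go(476.2,208.2,96)
E
```

```text
t 40.55 pos [477.1 208.  154.8] tool shift cm [0.1  0.02 5.88] toolY az 92.53 toolX az -177.47 tz [ 0.002  0.001 -1.   ] q [ 0.19  0.53 -0.98  1.86  0.51  1.02  0.61] F [ 0.7 -0.6 -0.6] w 50.1
```

Call:
step_arm:
  series:
    - {"x":0.05,"y":0,"z":1.5,"yaw":0}
    - {"x":0,"y":0,"z":1.5,"yaw":0}
    - {"x":0,"y":0,"z":1.2,"yaw":0}
    - {"x":0,"y":0,"z":0.8,"yaw":0}
    - {"x":0,"y":0,"z":0,"yaw":0}
    - {"x":0,"y":0,"z":0,"yaw":0}
    - {"x":0,"y":0,"z":0,"yaw":0}

```text
time_s: 41.42
position: [476.3, 207.8, 104.1]
orientation: [-0.07, 3.14, 0.0]
force: [-0.5, -0.0, -1.1]
width: 50.5
```

```bash
python3 - <<'E'
from meas import *
go(476.2,208.2,96)
E
```

```text
t 41.42 pos [476.3 207.8 104.1] tool shift cm [0.01 0.04 0.81] toolY az 92.54 toolX az -177.46 tz [ 0.001  0.    -1.   ] q [ 0.15  0.59 -0.92  1.92  0.58  0.93  0.55] F [-0.5 -0.  -1.1] w 50.5
```

Call:
step_arm:
  series:
    - {"x":0,"y":0.03,"z":0.25,"yaw":0}
    - {"x":0,"y":0,"z":0.2,"yaw":0}
    - {"x":0,"y":0,"z":0.2,"yaw":0}
    - {"x":0,"y":0,"z":0,"yaw":0}
    - {"x":0,"y":0,"z":0,"yaw":0}

```text
time_s: 42.05
position: [476.0, 207.9, 97.2]
orientation: [0.07, -3.141, 0.0]
force: [-0.4, 0.9, -0.4]
width: 50.3
```

Call:
step_arm:
  series:
    - {"x":0,"y":0,"z":0.08,"yaw":0}
    - {"x":0,"y":0,"z":0,"yaw":0}
    - {"x":0,"y":0,"z":0,"yaw":0}

```text
time_s: 42.42
position: [476.0, 207.9, 96.4]
orientation: [0.07, -3.141, 0.0]
force: [0.5, 0.8, -1.3]
width: 50.7
```

Call:
step_arm:
  series:
    - {"x":0,"y":0,"z":0.06,"yaw":0}
    - {"x":0,"y":0,"z":0,"yaw":0}
    - {"x":0,"y":0,"z":0,"yaw":0}

```text
time_s: 42.8
position: [476.1, 207.9, 95.8]
orientation: [-0.07, 3.141, -0.0]
force: [-0.0, 0.7, -1.3]
width: 50.4
```

Call:
step_arm:
  series:
    - {"x":0,"y":0,"z":0.06,"yaw":0}
    - {"x":0,"y":0,"z":0,"yaw":0}
    - {"x":0,"y":0,"z":0,"yaw":0}

```text
time_s: 43.18
position: [476.3, 208.2, 95.7]
orientation: [-0.07, 3.14, 0.0]
force: [-0.5, -0.0, 4.4]
width: 50.5
```

Call:
step_arm:
  series:
    - {"x":0,"y":0,"z":0.05,"yaw":0}
    - {"x":0,"y":0,"z":0,"yaw":0}
    - {"x":0,"y":0,"z":0,"yaw":0}

```text
time_s: 43.55
position: [476.4, 208.3, 95.7]
orientation: [-0.07, 3.14, 0.0]
force: [-2.5, -1.9, 10.5]
width: 50.7
```

Contact reads 10 N, so the pot is seated. Releasing.

Call:
step_arm:
  series:
    - {"x":0,"y":0,"z":-0.06,"yaw":0}
    - {"x":0,"y":0,"z":0,"yaw":0}

```text
time_s: 43.8
position: [476.3, 208.2, 95.7]
orientation: [-0.07, 3.14, 0.001]
force: [-0.9, -0.8, 6.5]
width: 50.7
```

Call:
step_arm:
  series:
    - {"x":0,"y":0,"z":0,"yaw":0}
    - {"x":0,"y":0,"z":0,"yaw":0}
    - {"x":0,"y":0,"z":0,"yaw":0}
    - {"x":0,"y":0,"z":0,"yaw":0}
    - {"x":0,"y":0,"z":0,"yaw":0}
  fingers: 1

```text
time_s: 44.42
position: [476.0, 207.9, 95.3]
orientation: [0.07, -3.141, 0.0]
force: [0.4, -0.1, -1.0]
width: 90.8
```

Call:
step_arm:
  series:
    - {"x":0,"y":0,"z":-1,"yaw":0}
    - {"x":0,"y":0,"z":-2,"yaw":0}
    - {"x":0,"y":0,"z":-4,"yaw":0}
    - {"x":0,"y":0,"z":-5,"yaw":0}
    - {"x":0,"y":0,"z":-5,"yaw":0}
    - {"x":0,"y":0,"z":-2,"yaw":0}
    - {"x":0,"y":0,"z":0,"yaw":0}
    - {"x":0,"y":0,"z":0,"yaw":0}
    - {"x":0,"y":0,"z":0,"yaw":0}

```text
time_s: 45.55
position: [475.6, 207.5, 284.4]
orientation: [0.07, -3.139, 0.001]
force: [0.0, 0.5, 0.5]
width: 91.9
```

```bash
python3 - <<'E'
from meas import *
snap('wrist','wrist15');snap('side','side15'); snap('scene','scene15')
go(620,215,420)
potfit('wrist15',(290,145,355,215))
W,im=cloud('wrist15')
a=cv2.resize(im[110:260,170:480],None,fx=2.5,fy=2.5); cv2.imwrite('pics/c15.png',a[:,:,::-1])
a=cv2.resize(cv2.imread('pics/side15.png')[200:400,180:380],None,fx=3,fy=3); cv2.imwrite('pics/c15s.png',a)
# lid angle from scene/side: lid points
for fn in ('side15','scene15'):
    W,im=cloud(fn); S=W.reshape(-1,3); S=S[np.isfinite(S[:,0])]
    c,s=np.cos(.0445),np.sin(.0445); d=S-[503.5,209.3,0]; X=d[:,0]*c+d[:,1]*s; Y=-d[:,0]*s+d[:,1]*c
    m=(abs(Y)<125)&(S[:,2]>150)&(S[:,2]<300)&(X>60)&(X<105); 
    A=np.polyfit(S[m,2],X[m],1); print(fn,m.sum(),A, 'lid angle', np.pi/2+np.arctan(A[0]))
    for z in (160,200,250,290):
        mm=m&(abs(S[:,2]-z)<8); print(z,np.median(X[mm]).round(1) if mm.any() else None,end=' ')
E
```

```text
t 45.7 pos [475.8 207.8 284.7] tool shift cm [-14.43   0.07 -13.55] toolY az 92.56 toolX az -177.44 tz [-0.001 -0.    -1.   ] q [ 0.27  0.4  -1.06  1.68  0.37  1.28  0.75] F [-0.5  0.1 -0.1] w 91.8
wrist15 (290, 145, 355, 215) n 2567 zmax [ 91.5 113.1 113.8]
  rim enclosing 476.4 208.4 d 52.0 zt 113.3
side15 2736 [ -0.10878063 106.96949293] lid angle 1.4624417550566584
160 89.6 200 85.2 250 79.9 290 75.4 scene15 1703 [-1.13594506e-01  1.14744628e+02] lid angle 1.4576866698455517
160 96.4 200 92.3 250 87.3 290 80.9
```

View pics/c15.png

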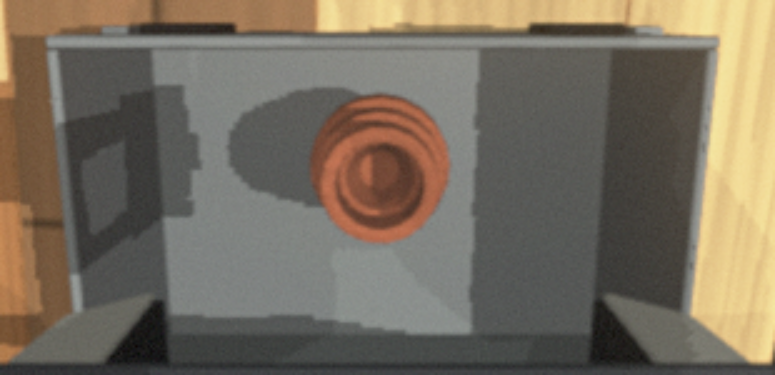

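View pics/c15s.png

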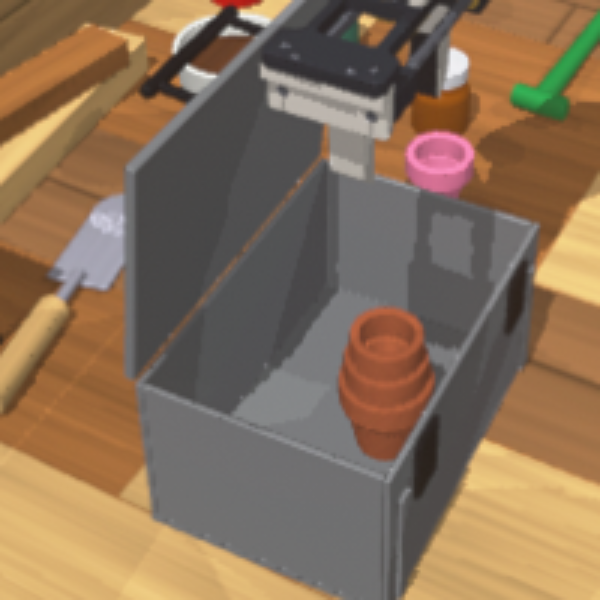

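Call:
step_arm:
  series:
    - {"x":0,"y":0,"z":-3,"yaw":0}
    - {"x":0,"y":0,"z":-4.5,"yaw":0}
    - {"x":0,"y":0,"z":-4.5,"yaw":10}
    - {"x":0,"y":0,"z":0,"yaw":10}
    - {"x":0,"y":0,"z":0,"yaw":10}
    - {"x":0,"y":0,"z":0,"yaw":10}
    - {"x":0,"y":0,"z":0,"yaw":10}
    - {"x":0,"y":0,"z":0,"yaw":10}
    - {"x":0,"y":0,"z":0,"yaw":10}
    - {"x":0,"y":0,"z":0,"yaw":10}
  fingers: 0.24

```text
time_s: 46.95
position: [475.9, 208.0, 404.9]
orientation: [-1.972, -2.445, 0.001]
force: [0.8, -0.2, 0.2]
width: 22.0
```

Call:
step_arm:
  series:
    - {"x":0,"y":0,"z":0,"yaw":10}
    - {"x":0,"y":0,"z":0,"yaw":0}
    - {"x":0,"y":0,"z":0,"yaw":0}

```text
time_s: 47.32
position: [475.9, 208.0, 405.1]
orientation: [-2.167, -2.275, 0.001]
force: [0.2, -1.6, 0.8]
width: 21.8
```

```bash
python3 - <<'E'
from h import *
snap('scene','scene16'); snap('side','side16')
go(617.5,215,400)
for fn in ('side16','scene16'):
    W,im=cloud(fn); S=W.reshape(-1,3); C=im.reshape(-1,3)
    c,s=np.cos(.0445),np.sin(.0445); d=S-[503.5,209.3,0]; X=d[:,0]*c+d[:,1]*s; Y=-d[:,0]*s+d[:,1]*c
    m=(abs(Y)<55)&(S[:,2]>285)&(S[:,2]<325)&(X>97)&(X<140)&(C.max(1)<80)
    print(fn,m.sum(),S[m].mean(0),np.percentile(X[m],[3,50,97]),np.percentile(S[m,2],[3,50,97]),np.percentile(Y[m],[3,50,97]))
E
```

```text
t 47.42 pos [476.  207.9 405.2] tool shift cm [ 0.04 14.17  0.51] toolY az 2.69 toolX az 92.69 tz [-0. -0. -1.] q [ 0.08  0.25 -0.77  1.47  0.17  1.49 -0.64] F [-0.6  0.2  0.1] w 22.0
side16 244 [615.37142433 221.43599668 308.91350379] [ 99.16235763 113.22346203 118.6381934 ] [304.55563466 309.1848941  312.10355747] [-44.744581     9.0899816   52.64235776]
scene16 132 [616.88150274 205.29991776 306.99100326] [ 97.71304107 115.7681929  120.51021333] [300.25984356 307.62482249 310.7036201 ] [-53.93874477 -16.01372289  45.3152727 ]
```

Call:
step_arm:
  series:
    - {"x":0,"y":3,"z":0,"yaw":0}
    - {"x":0,"y":4.5,"z":0,"yaw":0}
    - {"x":0,"y":4.5,"z":0.5,"yaw":0}
    - {"x":0,"y":2.15,"z":2,"yaw":0}
    - {"x":0,"y":0,"z":2,"yaw":0}
    - {"x":0,"y":0,"z":2,"yaw":0}
    - {"x":0,"y":0,"z":0,"yaw":0}
    - {"x":0,"y":0,"z":0,"yaw":0}
    - {"x":0,"y":0,"z":0,"yaw":0}

```text
time_s: 48.55
position: [617.7, 214.4, 341.5]
orientation: [2.171, 2.27, 0.002]
force: [0.7, -0.1, 0.3]
width: 22.2
```

```bash
python3 - <<'E'
from h import *
snap('side','side17')
snap('wrist','wrist17')
go(617.5,214.8,293)
a=cv2.resize(cv2.imread('pics/side17.png')[120:340,180:380],None,fx=3,fy=2.7); cv2.imwrite('pics/c17s.png',a)
E
```

```text
t 48.65 pos [617.6 214.4 341.1] tool shift cm [ 0.04 -0.01  4.81] toolY az 2.55 toolX az 92.55 tz [ 0.001  0.    -1.   ] q [ 0.    0.51 -0.71  1.27  0.33  1.47 -0.63] F [-0.7  0.4  0.9] w 21.9
```

View pics/c17s.png

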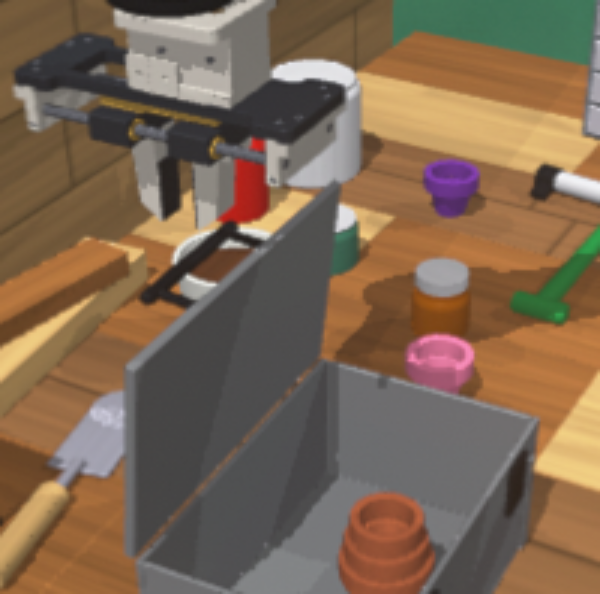

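View pics/wrist17.png

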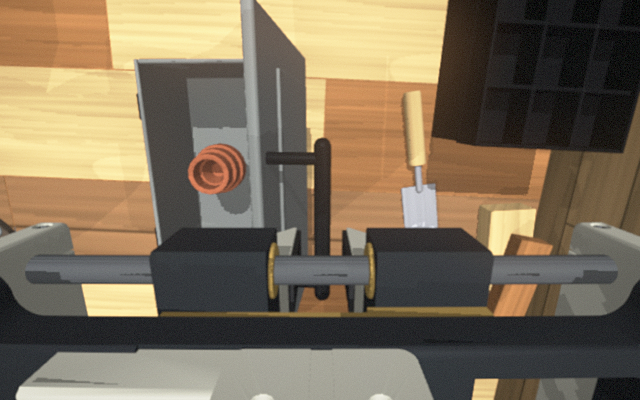

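Call:
step_arm:
  series:
    - {"x":0,"y":0,"z":1,"yaw":0}
    - {"x":0,"y":0,"z":1,"yaw":0}
    - {"x":0,"y":0,"z":1,"yaw":0}
    - {"x":0,"y":0,"z":0.8,"yaw":0}
    - {"x":0,"y":0,"z":0.6,"yaw":0}
    - {"x":0,"y":0,"z":0,"yaw":0}
    - {"x":0,"y":0,"z":0,"yaw":0}

```text
time_s: 49.52
position: [617.5, 214.3, 296.7]
orientation: [2.172, 2.27, 0.001]
force: [-0.3, 0.3, -0.4]
width: 22.0
```

Call:
step_arm:
  series:
    - {"x":0,"y":0,"z":0,"yaw":0}
    - {"x":0,"y":0,"z":0,"yaw":0}
    - {"x":0,"y":0,"z":0,"yaw":0}
    - {"x":0,"y":0,"z":0,"yaw":0}
  fingers: 0
  squeeze: 15

```text
time_s: 50.02
position: [617.6, 214.3, 296.6]
orientation: [2.171, 2.27, 0.001]
force: [0.6, -0.4, 2.9]
width: 10.3
```

```bash
python3 - <<'E'
from h import *
go(617.5,214.8,293)
from scipy.optimize import brentq
o=robot.get_obs(); p=o['position']
X=(p[0]-503.5)*np.cos(.0445)+(p[1]-209.3)*np.sin(.0445)
H=lambda t: np.array([90-166*np.cos(t)+43*np.sin(t),135.5+43*np.cos(t)+166*np.sin(t)])
t0=brentq(lambda t:H(t)[0]-X,0.8,1.57); print('theta',t0,H(t0))
ts=np.linspace(t0,0.0,19); d=np.diff([H(t) for t in ts],axis=0)
for t,e in zip(ts[1:],d): print(round(t,2),'y',round(e[0]/10,2),'z',round(-e[1]/10,2))
E
```

```text
t 50.02 pos [617.6 214.3 296.6] tool shift cm [ 0.05 -0.01  0.36] toolY az 2.54 toolX az 92.54 tz [ 0.001  0.    -1.   ] q [ 0.01  0.53 -0.7   1.35  0.34  1.38 -0.64] F [ 0.6 -0.4  2.9] w 10.3
theta 1.4588603386114731 [114.18829808 305.26432557]
1.38 y -1.38 z -0.14
1.3 y -1.39 z -0.03
1.22 y -1.39 z 0.08
1.13 y -1.38 z 0.2
1.05 y -1.35 z 0.31
0.97 y -1.33 z 0.42
0.89 y -1.29 z 0.52
0.81 y -1.24 z 0.62
0.73 y -1.19 z 0.72
0.65 y -1.12 z 0.82
0.57 y -1.05 z 0.91
0.49 y -0.98 z 0.99
0.41 y -0.89 z 1.06
0.32 y -0.81 z 1.13
0.24 y -0.71 z 1.19
0.16 y -0.61 z 1.25
0.08 y -0.51 z 1.29
0.0 y -0.4 z 1.33
```

Call:
step_arm:
  series:
    - {"x":0,"y":-1.38,"z":-0.14,"yaw":0}
    - {"x":0,"y":-1.39,"z":-0.03,"yaw":0}
    - {"x":0,"y":-1.39,"z":0.08,"yaw":0}
    - {"x":0,"y":-1.38,"z":0.2,"yaw":0}

```text
time_s: 50.52
position: [560.9, 211.9, 295.2]
orientation: [2.171, 2.271, 0.0]
force: [1.3, 1.8, 0.5]
width: 10.6
```

Call:
step_arm:
  series:
    - {"x":0,"y":-1.35,"z":0.31,"yaw":0}
    - {"x":0,"y":-1.33,"z":0.42,"yaw":0}
    - {"x":0,"y":-1.29,"z":0.52,"yaw":0}
    - {"x":0,"y":-1.24,"z":0.62,"yaw":0}

```text
time_s: 51.02
position: [509.1, 209.5, 276.1]
orientation: [-2.171, -2.27, -0.0]
force: [0.9, 2.7, 1.6]
width: 10.1
```

Call:
step_arm:
  series:
    - {"x":0,"y":-1.19,"z":0.72,"yaw":0}
    - {"x":0,"y":-1.12,"z":0.82,"yaw":0}
    - {"x":0,"y":-1.05,"z":0.91,"yaw":0}
    - {"x":0,"y":-0.98,"z":0.99,"yaw":0}

```text
time_s: 51.52
position: [466.0, 207.5, 241.5]
orientation: [2.172, 2.27, 0.0]
force: [2.4, 2.9, 0.3]
width: 10.5
```

Call:
step_arm:
  series:
    - {"x":0,"y":-0.89,"z":1.06,"yaw":0}
    - {"x":0,"y":-0.81,"z":1.13,"yaw":0}
    - {"x":0,"y":-0.71,"z":1.19,"yaw":0}
    - {"x":0,"y":0,"z":0,"yaw":0}

```text
time_s: 52.02
position: [441.8, 206.3, 207.1]
orientation: [-2.171, -2.27, 0.002]
force: [1.5, 3.2, -2.3]
width: 10.9
```

```bash
python3 - <<'E'
from h import *
go(427.5,206,172)
E
```

```text
t 52.02 pos [441.8 206.3 207.1] tool shift cm [ 0.04 -1.43  3.51] toolY az 2.57 toolX az 92.57 tz [-0.001 -0.    -1.   ] q [ 0.07  0.33 -0.78  1.88  0.27  1.04 -0.77] F [ 1.5  3.2 -2.3] w 10.9
```

Call:
step_arm:
  series:
    - {"x":0,"y":-0.61,"z":1.25,"yaw":0}
    - {"x":0,"y":-0.45,"z":1.2,"yaw":0}
    - {"x":0,"y":-0.2,"z":0.6,"yaw":0}
    - {"x":0,"y":0,"z":0,"yaw":0}

```text
time_s: 52.52
position: [429.6, 205.7, 177.2]
orientation: [-2.171, -2.27, 0.002]
force: [-0.3, 2.3, -0.8]
width: 10.4
```

Call:
step_arm:
  series:
    - {"x":0,"y":-0.1,"z":0.3,"yaw":0}
    - {"x":0,"y":-0.05,"z":0.3,"yaw":0}
    - {"x":0,"y":0,"z":0,"yaw":0}

```text
time_s: 52.9
position: [428.0, 205.7, 171.5]
orientation: [-2.171, -2.27, 0.001]
force: [-2.5, 1.2, -1.7]
width: 10.2
```

```bash
python3 - <<'E'
from h import *
go(427.5,206,169.8)
E
```

```text
t 52.9 pos [428.  205.7 171.5] tool shift cm [ 0.04 -0.05  0.17] toolY az 2.55 toolX az 92.55 tz [-0.001 -0.    -1.   ] q [ 0.05  0.36 -0.77  1.95  0.3   0.95 -0.82] F [-2.5  1.2 -1.7] w 10.2
```

Call:
step_arm:
  series:
    - {"x":0,"y":0,"z":0.15,"yaw":0}
    - {"x":0,"y":0,"z":0.15,"yaw":0}
    - {"x":0,"y":0,"z":0,"yaw":0}

```text
time_s: 53.28
position: [427.4, 205.7, 168.8]
orientation: [-2.171, -2.27, 0.003]
force: [-6.7, -0.5, 6.3]
width: 10.1
```

Call:
step_arm:
  series:
    - {"x":0,"y":0,"z":0.15,"yaw":0}
    - {"x":0,"y":0,"z":0.1,"yaw":0}
    - {"x":0,"y":0,"z":0,"yaw":0}

```text
time_s: 53.65
position: [427.4, 205.9, 167.3]
orientation: [2.171, 2.271, -0.002]
force: [-10.9, -2.2, 19.8]
width: 10.6
```

Call:
step_arm:
  series:
    - {"x":0,"y":0,"z":-0.1,"yaw":0}
    - {"x":0,"y":0,"z":0,"yaw":0}
    - {"x":0,"y":0,"z":0,"yaw":0}
    - {"x":0,"y":0,"z":0,"yaw":0}
    - {"x":0,"y":0,"z":0,"yaw":0}
  fingers: 0.5

```text
time_s: 54.28
position: [428.5, 205.8, 167.2]
orientation: [-2.172, -2.27, 0.0]
force: [0.3, 0.0, 0.0]
width: 45.6
```

Call:
step_arm:
  series:
    - {"x":0,"y":0,"z":-1,"yaw":0}
    - {"x":0,"y":0,"z":-2,"yaw":0}
    - {"x":0,"y":0,"z":-4,"yaw":0}
    - {"x":0,"y":0,"z":-5,"yaw":0}
    - {"x":0,"y":0,"z":-5,"yaw":0}
    - {"x":0,"y":0,"z":-3,"yaw":0}
    - {"x":0,"y":-4,"z":0,"yaw":0}
    - {"x":0,"y":0,"z":0,"yaw":0}
    - {"x":0,"y":0,"z":0,"yaw":0}

```text
time_s: 55.4
position: [388.8, 203.9, 367.7]
orientation: [2.171, 2.269, 0.001]
force: [0.4, 0.6, -0.2]
width: 45.6
```

```bash
python3 - <<'E'
from h import *
st()
for n in ('side','scene','wrist'): snap(n,n+'18')
c,s=np.cos(.0445),np.sin(.0445)
for fn in ('side18','scene18','wrist18'):
    W,im=cloud(fn); S=W.reshape(-1,3); S=S[np.isfinite(S[:,0])]
    d=S-[503.5,209.3,0]; X=d[:,0]*c+d[:,1]*s; Y=-d[:,0]*s+d[:,1]*c
    m=(abs(Y)<120)&(abs(X)<85)&(S[:,2]>134)&(S[:,2]<160)
    A,*_=np.linalg.lstsq(np.c_[X[m],Y[m],np.ones(m.sum())],S[m,2],rcond=None); r=S[m,2]-np.c_[X[m],Y[m],np.ones(m.sum())]@A
    k=abs(r)<3; A,*_=np.linalg.lstsq(np.c_[X[m],Y[m],np.ones(m.sum())][k],S[m,2][k],rcond=None)
    print(fn,m.sum(),A)
# bystanders
W0,i0=cloud('scene0');W1,i1=cloud('scene18')
for n,b in [('jar',(300,222,326,262)),('dib',(208,250,284,330)),('white',(372,203,426,262)),('pump',(140,303,252,382))]:
    d=np.abs(i0[b[1]:b[3],b[0]:b[2]].astype(int)-i1[b[1]:b[3],b[0]:b[2]]).max(-1); print(n,(d>40).mean())
E
```

```text
55.4 [388.8 203.9 367.7] [[-0.044, 0.999, 0.001], [0.999, 0.044, -0.0], [-0.0, 0.001, -1.0]] F [ 0.4  0.6 -0.2] w 45.63037070108882
side18 6655 [1.05702946e-02 1.67299207e-03 1.45612223e+02]
scene18 2445 [7.94233817e-03 5.26488366e-03 1.45057846e+02]
wrist18 21672 [ 1.19459325e-02 -5.00442516e-03  1.44892178e+02]
jar 0.0
dib 0.2870065789473684
white 0.001569365976145637
pump 0.0
```

View pics/scene18.png

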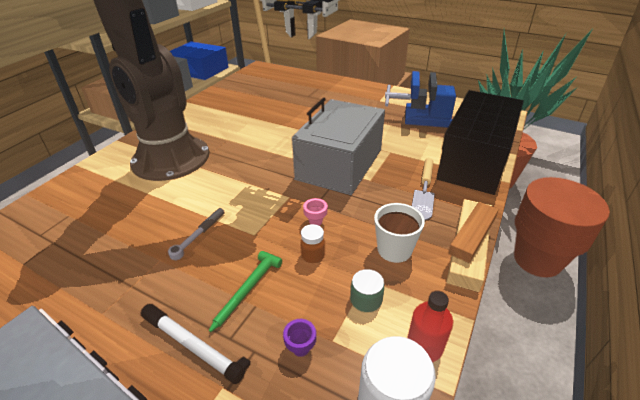

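View pics/side18.png

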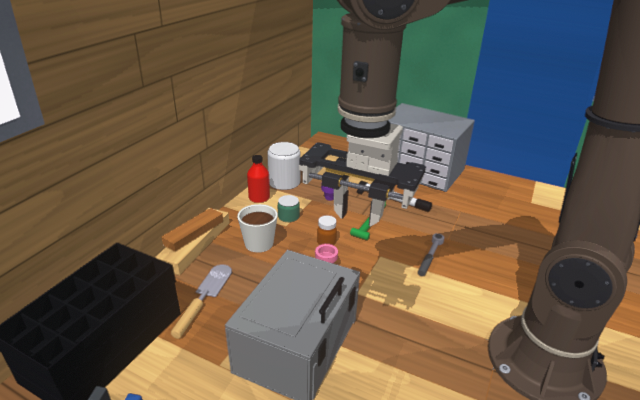

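The lid is flat (slope about 0.01) and seated, and the jar, dibber, white pot and pump are where they started. The dibber "difference" comes from the missing medium pot inside that comparison box. Handing in.

```bash
python3 - <<'E'
from h import *
st(); print(robot.hand_in())
E
```

```text
55.55 [389.1 203.9 367.2] [[-0.044, 0.999, -0.001], [0.999, 0.044, 0.0], [0.0, -0.001, -1.0]] F [-0.3 -0.1  0.8] w 45.92275567727764
the job is handed in; nothing more can be done
None
```

I opened the lid by its handle to about 1.46 rad. I then stood the large pot on the toolbox floor, seated the medium pot in it and the small pot in the medium one, and closed the lid. The job was handed in at about 55.6 s of the 138 s allowed; hand-in reports no verdict.

**Nest:** after each release, the camera showed the rims at 71.7, 92.5 and 113.3 mm, against 71, 92 and 113 mm expected. The three centres agreed within about 0.5 mm. I could not see the nest again once the lid was shut.

**Lid:** I pressed it down with about 20 N until it stopped. All three cameras then fitted it as flat, with a slope of about 0.01 rad.

**Bystanders:** the jar, white pot and pump gave essentially no pixel change between the first and last scene pictures. The dibber's automatic check flagged 29% of its box as changed. That box also held the medium pot I had taken away, and by eye the dibber had not moved.

**Other notes:** the small pot's grip read about 50.3 mm against a nominal 52 mm. I gripped the medium pot a second time, about 2 mm higher, to clear the large pot's rim. Nothing was dropped, as far as I could tell.

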